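# Fill the soap pot of the wash caddy, then turn it to the basin and hold it

### The arm

A 7-joint arm with a two-finger parallel gripper is mounted at the origin on the work surface. World frame = base frame: x ahead of the robot, y to its left, z up, the work surface at z = 0. Lengths are in m, angles in rad, forces in N, time in s.
With the tool pointing down it reaches from about 0.4 to 0.875 m from the base axis. Payload 19.3 kg.
Tool frame: the origin (TCP) lies at the very end of the fingers, on their centre line; the grasp point (between the pads) lies 19 mm behind it; z points along the fingers, y is the line along which they close (so a half turn about z gives the same grasp; the last joint's range is limited). The gripper opens to 85 mm and grips with 20 to 120 N. Pads are 22 mm wide; open, the fingers measure 114 mm over their backs; the gripper's body (76 mm by 85 mm) begins 54 mm behind the grasp point. The pads swing forward as they close: fully open they stand 13 mm farther back than shut.
Start: joints at [1.188, 0.521, -0.036, 1.599, 0.021, 1.021, -0.113], TCP at [0.192, -0.595, 0.231] pointing down, gripper open.
Joint ranges: [-2.91, 2.91], [-0.3, 2.13], [-1.5, 1.42], [0.17, 2.43], [-1.26, 4.41], [0.16, 1.93], [-2.52, 2.52]. Speed limits (rad/s): [1.89, 1.89, 2.39, 2.39, 3.01, 3.01, 3.01].

### API

Orientations are given as [roll, pitch, yaw] about the fixed x, y, z axes, in that order (R = Rz(yaw) Ry(pitch) Rx(roll)).
In Python, from workcell import bot, grab_frame, calibration, job gives the robot as it stands.
- The arm moves only by the shell command python3 -m creep FILE [FORCE], which reads ROWS from the file FILE. ROWS is a JSON list that holds a single list of rows (three levels of brackets), with 1 to 5 rows, each of 7 numbers: the finger opening in m, then dx, dy, dz in m, then a rotation vector rx, ry, rz in rad; each row is the pose to reach, as a shift and turn from the pose commanded when the command began, along the tool's axes at that moment; what a row does not reach only later rows make up. A row lasts 1/8 s, in which the tool goes at most 0.0625 m and 0.188 rad, less where a joint would pass 70% of its speed; a pose out of reach is approached as far as the arm can. The fingers move at their own pace and stop on an object; FORCE is the grip in N (left out, the last holds). Time passes only in rows, so rows that do not move let the fingers close. It prints the time, the measured TCP pose, the force, the opening and the grip force at its end. Input that does not fit is refused with a message, and nothing moves.
- bot.observe(): the state, without advancing time (a new reading comes with each control period).
- grab_frame(name): name is "scene" or "side" or "wrist"; returns (picture, depth): 384x512x3 uint8, blue, green, red; 384x512 float32, m along the optical axis (not along the pixel's ray), 0 where there is no reading.
- calibration(name): a dict with "vfov" (degrees; the focal length in pixels is half the picture's height over the tangent of half this angle, whatever the lens; pixels are square), "cx", "cy" (the principal point, pixels), "eye" and "attitude" of the camera in the world. Camera axes: x right, y down, z forward; pixel columns grow to the right and rows downward; lengths in m; the calibration is good to about 2 mm. The wrist camera is an equidistant fisheye: a pixel r from the principal point sees the ray r / f radians off the axis. A picture is of the moment at which its call begins: read the wrist's pose just before it. calibration takes no time and is no camera call; for the wrist camera it gives the pose at the moment of the call.
- job.job_done(): hands the job in; it is judged then, once.
The state is a dict: "clock": time; "qpos": joint angles; "qd": joint speeds; "joint_efforts": joint torques, N m; "position": TCP position; "tool_rot": TCP orientation; "force": force on the tool from outside, world axes, zero at the start; "moment": the same for the moment, N m; "grip_width": finger opening in m; "finger_force": force on a finger pad.
Only numpy, scipy, OpenCV 4.12 (cv2) and the standard library are available. Lean on these libraries where they do the work, as an engineer would, in place of code of your own. Each camera call takes 0.05 s, during which the arm holds its last target. There are 200 camera calls.

### The job

Pick up the steel mug and tip all six soap ends into the green pot of the rotating wash caddy where the pot now stands, away from the basin, then stand the empty mug upright on the ledge and let go of it. After that turn the caddy gently until the green pot faces front, squarely in line with the drip spout, and finish while still gripping or pressing firmly on the turntable to hold it still there, so that a wet hand can take a piece. All six pieces must be in the pot, and the nail brush, soap dish and aluminium bowl stay where they are.

Things in the scene. Friction and masses are not known exactly. Their poses are not given: they have to be found in the camera images.
- mug: Round steel mug holding the six soap ends: straight wall, 70 mm outside diameter, 85 mm tall, wall 3 mm, floor 4 mm thick, 0.11 to 0.22 kg without the soap. Origin at the centre of its underside, z up out of the mouth. A loop handle of 8 mm round wire stands out along its own +y to 66 mm from the axis, between 20 and 72 mm above the underside; the wall is bare elsewhere.
- mug_mouth (a point): Centre of the mug's mouth, in the plane of the rim, 85 mm above the mug's origin.
- caddy_base: Dull blue drip saucer, the fixed foot of the rotating wash caddy, 310 mm diameter, 16 mm high, on the ledge ahead of the robot. Origin at the centre of its underside, on the turntable's vertical axis. Its own +x is the FRONT of the caddy: there a short open drip spout (58 mm wide, ending 209 mm from the axis) points roughly to the basin at the robot's right.
- spout (a point): Outer end of the drip spout, 209 mm from the caddy's axis, 10 mm above the ledge: it marks the front.
- front_place (a point): Where the centre of the green pot's inner floor is when the pot faces front: 85 mm from the caddy's axis towards the spout, 23 mm above the ledge. Fixed to the saucer.
- carousel: Ivory turntable, 280 mm diameter, 0.9 kg; turns either way without stops on the saucer, stays where left (friction 0.05 N m). Origin on the axis at ledge height, z up; own +x points to the green pot. Fast to it, 85 mm out, counter-clockwise: green pot, amber jar (top 102 mm above ledge), white jar with blue lid (96), blue tumbler with pumice and comb (109). Grey knob in the middle, fast to it.
- knob_top (a point): Centre of the top of the turntable's round grey turning knob, on the axis, 152 mm above the ledge. The knob is 32 mm in diameter and 30 mm tall, on a 16 mm post, and stands above all the jars; jars begin 35 mm (green pot) or 49 mm from the axis.
- green_pot (a point): Centre of the inner floor of the green open pot on the turntable, the only green pot, 23 mm above the ledge. The pot is round, 100 mm outside and 92 mm inside diameter at the rim, wall 4 mm, rim 108 mm above the ledge (85 mm above this point). Empty at the start.
- soap_1: Soap end number 1 of six: a hard bit of soap (pink), 19 x 24 x 18 mm, 11 g, origin at its centre. All six lie in the mug at the start, in two layers of three.
- soap_2: Soap end number 2 of six: a hard bit of soap (cream), 19 x 24 x 18 mm, 11 g, origin at its centre. All six lie in the mug at the start, in two layers of three.
- soap_3: Soap end number 3 of six: a hard bit of soap (amber), 19 x 24 x 18 mm, 11 g, origin at its centre. All six lie in the mug at the start, in two layers of three.
- soap_4: Soap end number 4 of six: a hard bit of soap (pink), 19 x 24 x 18 mm, 11 g, origin at its centre. All six lie in the mug at the start, in two layers of three.
- soap_5: Soap end number 5 of six: a hard bit of soap (cream), 19 x 24 x 18 mm, 11 g, origin at its centre. All six lie in the mug at the start, in two layers of three.
- soap_6: Soap end number 6 of six: a hard bit of soap (amber), 19 x 24 x 18 mm, 11 g, origin at its centre. All six lie in the mug at the start, in two layers of three.
- nail_brush: Wooden nail brush, 96 x 40 x 39 mm, lying on its bristles. Bystander. Origin at the centre of its underside, long axis along its x.
- soap_dish: Green plastic soap dish with a hinged flap lid (closed), 114 x 93 x 35 mm. Bystander. Origin at the centre of its underside, long axis along its x.
- bowl: Shallow aluminium bowl, 128 mm rim diameter, 48 mm high, empty. Bystander. Origin at the centre of its underside.
Not all that is in view belongs to the job. Of the things that look like the mug, take the one that is farthest from the robot's base at the start.

How it is judged:
By the outcome, as a careful person would: the job done as asked, in the order asked, and still so for the second after the job is handed in, while the arm keeps its last pose, push and grip.
It also fails if it takes over 72 s, if anything falls off the work surface, if the arm or the gripper's body presses on something with over 40 N, if the wrist force passes 120 N, or if a joint passes its speed limit or range.

## Working session

There is one attempt and no reset: what is moved stays moved. The work goes in short steps, Python scripts to look and compute and a shell command to move; the robot and the scene stay as the last step left them, time stands still between calls to the robot, and variables do not carry over. Pictures are saved under pics/ and viewed, at most 10 in all, crops included, and the job is handed in when it is done.

```bash
ls; mkdir -p pics; python3 - <<'E'
from workcell import bot, grab_frame, calibration
import cv2,numpy as np
s=bot.observe(); print({k:np.round(s[k],3).tolist() for k in ('clock','position','tool_rot','grip_width','force')})
for n in ('scene','side'):
    p,d=grab_frame(n); cv2.imwrite(f'pics/{n}0.png',p); np.savez(f'{n}0.npz',p=p,d=d); print(n,calibration(n))
E
```

```text
pics
{'clock': 0.0, 'position': [0.192, -0.594, 0.231], 'tool_rot': [-3.14, 0.0, 0.313], 'grip_width': 0.086, 'force': [0.338, -1.222, -0.46]}
scene {'vfov': 49.371509785327376, 'cx': 251.15388543202818, 'cy': 196.04982558939048, 'eye': array([1.00678464, 0.81556201, 1.07912876]), 'attitude': array([-2.39285992, -0.00437821,  2.53704742])}
side {'vfov': 52.13328931411881, 'cx': 251.69484020800246, 'cy': 193.06690762536405, 'eye': array([ 0.41494733, -0.62059127,  0.97096973]), 'attitude': array([-2.45901864, -0.00884838, -0.08884979])}
```

View pics/scene0.png

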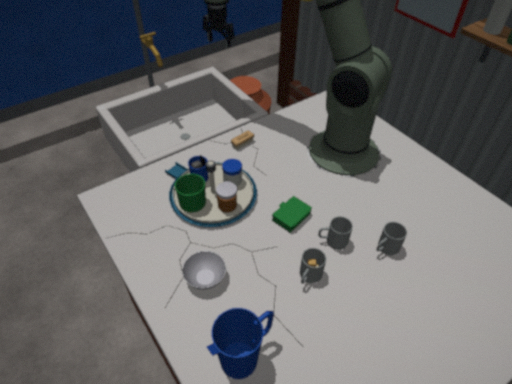

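View pics/side0.png

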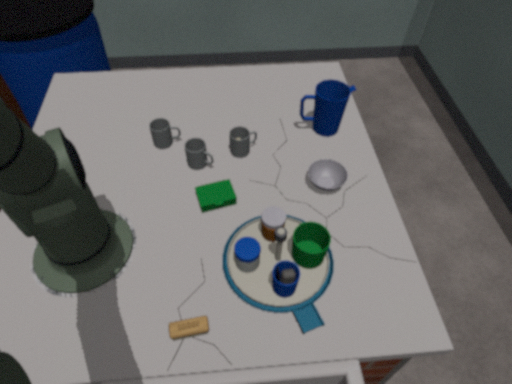

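The scene view shows three mugs at (340,232), (392,238) and (313,265). The last has soap in it and looks farthest out (side view 240,142). The caddy is at (213,193) with the green pot at (191,193) and the teal spout at (178,172).

```bash
cat > h.py <<'E'
import numpy as np, cv2
from scipy.spatial.transform import Rotation as R
from workcell import bot, grab_frame, calibration
def rot(a): return R.from_euler('xyz',a)
def cloud(n,d):
    c=calibration(n); f=192/np.tan(np.radians(c['vfov'])/2)
    v,u=np.mgrid[0:384,0:512]; x=(u-c['cx'])/f; y=(v-c['cy'])/f
    if n=='wrist':
        r=np.hypot(x,y)+1e-9; x,y=x/r*np.tan(r),y/r*np.tan(r)
    P=np.stack([x*d,y*d,d],-1)
    return rot(c['attitude']).apply(P.reshape(-1,3)).reshape(384,512,3)+c['eye']
def ray(n,u,v,z):   # pinhole pixel onto plane z
    c=calibration(n); f=192/np.tan(np.radians(c['vfov'])/2)
    w=rot(c['attitude']).apply([(u-c['cx'])/f,(v-c['cy'])/f,1]); return c['eye']+w*(z-c['eye'][2])/w[2]
def circ(p):
    A=np.c_[2*p,np.ones(len(p))]; s=np.linalg.lstsq(A,(p**2).sum(1),rcond=None)[0]
    return s[:2],np.sqrt(s[2]+s[:2]@s[:2])
def fitr(p,r,c0):
    from scipy.optimize import least_squares
    return least_squares(lambda c:np.hypot(*(p-c).T)-r,c0,loss='soft_l1',f_scale=.002).x
E
python3 - <<'E'
from h import *
C=[];B=[]
for n in('scene','side'):
    z=np.load(n+'0.npz'); P=cloud(n,z['d']); ok=z['d']>0
    hsv=cv2.cvtColor(z['p'],cv2.COLOR_BGR2HSV)
    print(n,'table z',np.median(P[ok&(hsv[...,1]<40)&(hsv[...,2]>130)&(abs(P[...,2])<.02)][:,2]))
    C.append(P[ok]);B.append(hsv[ok])
    # seeds
    for nm,(u,v) in dict(scene=dict(m1=(340,232),m2=(392,238),m3=(313,265),pot=(191,193),knob=(212,166),br=(243,139),dish=(292,213),bowl=(205,271)),side=dict(m1=(196,154),m2=(162,134),m3=(240,142),pot=(311,245),knob=(280,235),br=(189,327),dish=(216,195),bowl=(327,175)))[n].items():
        print(n,nm,np.round(P[v,u],3),hsv[v,u])
np.savez('c0.npz',P0=C[0],H0=B[0],P1=C[1],H1=B[1])
for k,(P,H) in enumerate(zip(C,B)):
    g=(H[:,0]>50)&(H[:,0]<80)&(H[:,1]>120); q=P[g&(P[:,2]>.1)&(P[:,2]<.116)][:,:2]
    print('green rim',len(q),circ(q), fitr(q,.048,q.mean(0)))
    b=(H[:,0]>92)&(H[:,0]<112)&(H[:,1]>90)&(P[:,2]<.03)&(P[:,2]>-.01); q=P[b]
    q=q[np.hypot(*(q[:,:2]-np.median(q[:,:2],0)).T)<.3]; print('saucer',len(q),np.median(q,0))
    c,r=circ(q[:,:2]); 
    for i in range(4):
        rr=np.hypot(*(q[:,:2]-c).T); c,r=circ(q[(rr<.158)&(rr>.13)][:,:2])
    rr=np.hypot(*(q[:,:2]-c).T); s=q[(rr>.165)&(rr<.215)]; dv=s[:,:2].mean(0)-c
    print(' c',c,r,'spout n',len(s),rr.max(),'ang',np.degrees(np.arctan2(dv[1],dv[0])))
E
```

```text
scene table z 0.00010573048304829413
scene m1 [0.292 0.295 0.011] [83 13 79]
scene m2 [0.23  0.435 0.086] [85 20 76]
scene m3 [0.46  0.354 0.038] [ 18 121  95]
scene pot [ 0.609 -0.119  0.023] [ 67 182  63]
scene knob [ 0.544 -0.07   0.155] [ 0  0 65]
scene br [ 0.305 -0.248  0.035] [ 16 110 153]
scene dish [0.383 0.157 0.033] [ 67 165 110]
scene bowl [0.725 0.172 0.005] [126   7 182]
side table z -0.0005173318396567983
side m1 [0.324 0.278 0.076] [ 0  0 70]
side m2 [0.211 0.385 0.072] [90  8 65]
side m3 [0.468 0.323 0.075] [120   4  66]
side pot [ 0.641 -0.056  0.024] [ 69 192 114]
side knob [ 0.539 -0.096  0.151] [ 0  8 98]
side br [ 0.304 -0.266  0.04 ] [ 17 124 136]
side dish [0.381 0.139 0.034] [ 68 187 112]
side bowl [0.747 0.216 0.007] [135   3 161]
green rim 162 (array([ 0.62632757, -0.07873231]), np.float64(0.047407378342407595)) [ 0.62628928 -0.07859833]
saucer 424 [0.61469664 0.00346506 0.00629922]
 c [ 0.53556444 -0.09694032] 0.1486412842099367 spout n 18 0.1773783987085002 ang 8.261284303487036
green rim 206 (array([0.07004742, 0.41387374]), np.float64(0.7503959838971964)) [ 0.62461571 -0.08129241]
saucer 1308 [ 0.58337171 -0.22068419  0.00749795]
 c [ 0.54393101 -0.11323189] 0.1435646745153765 spout n 180 0.18405208298989498 ang -75.25280005829576
```

```bash
python3 - <<'E'
from h import *
z=np.load('c0.npz')
for k in '01':
    P=z['P'+k];H=z['H'+k]
    q=P[(P[:,2]>.135)&(P[:,2]<.16)&(np.hypot(P[:,0]-.54,P[:,1]+.09)<.03)]
    t=q[q[:,2]>.147]; print('knob',len(q),fitr(q[:,:2],.016,q[:,:2].mean(0)),len(t),t.mean(0))
    for nm,c0 in dict(m1=(.3,.28),m2=(.21,.41),m3=(.46,.335)).items():
        q=P[(P[:,2]>.01)&(P[:,2]<.095)&(np.hypot(P[:,0]-c0[0],P[:,1]-c0[1])<.09)]
        top=q[q[:,2]>.08]; c=fitr(top[:,:2],.0335,c0)
        r=np.hypot(*(q[:,:2]-c).T); h=q[(r>.048)&(r<.07)&(q[:,2]>.015)]; dv=h[:,:2].mean(0)-c
        print(nm,len(top),top[:,2].max(),c,'handle',len(h),h[:,2].min() if len(h) else 0,np.degrees(np.arctan2(dv[1],dv[0])),np.hypot(*dv))
    b=(H[:,0]>85)&(H[:,0]<115)&(H[:,1]>80)&(P[:,2]<.03)&(np.hypot(P[:,0]-.54,P[:,1]+.094)<.23)
    q=P[b]; r=np.hypot(q[:,0]-.541,q[:,1]+.094); s=q[(r>.17)]
    print('spout',len(s),np.percentile(s[:,2],[5,50,95]), s[:,:2].mean(0), r.max())
    rr=q[(r>.14)&(r<.158)&(q[:,2]>.008)]; print('ring',len(rr),fitr(rr[:,:2],.15,(.54,-.09)))
for n in('scene','side'):
    d=np.load(n+'0.npz'); h=cv2.cvtColor(d['p'],cv2.COLOR_BGR2HSV); m=cv2.inRange(h,(85,80,30),(112,255,255))
    N,L,S,Ct=cv2.connectedComponentsWithStats(m)
    for i in range(1,N):
        if S[i,4]>60: print(n,S[i],Ct[i])
    p=cv2.resize(d['p'][280:340,270:340] if n=='side' else d['p'][145:205,150:220],None,fx=8,fy=8,interpolation=cv2.INTER_CUBIC)
    cv2.imwrite(f'pics/sp_{n}.png',p[:480])
a=cv2.imread('pics/sp_side.png');cv2.imwrite('pics/sp.png',a)
E
```

```text
knob 85 [ 0.54034775 -0.08619414] 59 [ 0.54215433 -0.08280724  0.15172482]
m1 89 0.0894425756005447 [0.32026068 0.31345003] handle 42 0.023602490412216515 -32.80341772690786 0.05735495419969793
m2 97 0.0898921459688341 [0.19972605 0.42142295] handle 37 0.025923473435892186 1.0622478410130918 0.05857025721617001
m3 107 0.08907263345035821 [0.46704786 0.35752706] handle 36 0.027272855628426296 22.827516416262725 0.05869754123778969
spout 96 [0.00753648 0.01183102 0.01880387] [ 0.59279842 -0.26754046] 0.1998012006325251
ring 157 [ 0.53795515 -0.09385952]
knob 147 [ 0.54162468 -0.08545958] 109 [ 0.5412563  -0.08810375  0.1511428 ]
m1 84 0.08819426935460462 [0.32007593 0.31042519] handle 33 0.02173294265254666 -34.16563455091013 0.05784919894660482
m2 77 0.08851307344394932 [0.20010944 0.41881897] handle 33 0.026164387820238888 -1.2694538767548813 0.058097074071171734
m3 67 0.08715832576254501 [0.46730303 0.35530898] handle 29 0.02405616440719549 20.905050031009175 0.05756602717298917
spout 281 [0.00648308 0.00947756 0.01935311] [ 0.60138231 -0.26889015] 0.20430271410691608
ring 311 [ 0.54169751 -0.08946622]
scene [    0     0   145   110 12215] [63.41072452 45.00916905]
scene [ 138    0   87   59 3232] [176.22834158  24.64108911]
scene [ 225    0   57   36 1554] [252.12870013  14.12226512]
scene [189 157  19  25 197] [198.31979695 168.10659898]
scene [222 159  20  17 243] [231.63374486 166.75308642]
scene [166 164  21  17 164] [176.37195122 171.00609756]
scene [170 178  87  49 432] [213.01388889 212.24768519]
scene [ 208  308   65   71 2769] [238.26868906 340.01697364]
side [   0   12  111  115 5289] [49.6137266  61.79561354]
side [ 302   80   54   56 1516] [328.85092348 105.82717678]
side [ 223  224  110  109 1376] [286.68241279 298.55305233]
side [235 237  25  26 498] [246.97389558 249.27710843]
side [273 261  27  36 497] [284.60160966 278.53923541]
```

View pics/sp.png

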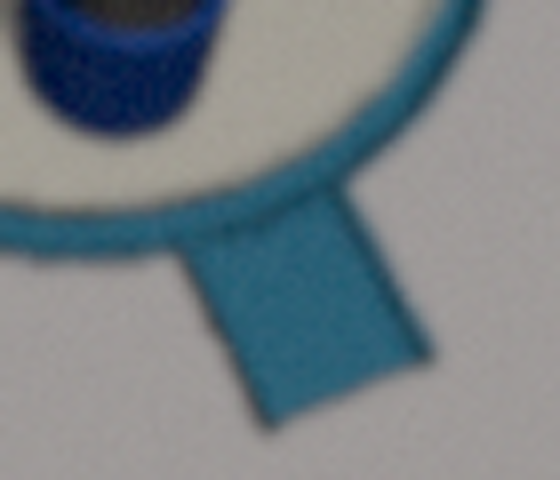

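The crop shows the spout's outer corners at about (303.8,333.1) and (323.8,324.4) in the full side picture. I'll refine the caddy numbers and start swinging over the ledge, recording joint data on the way.

```bash
cat > d.py <<'E'
# d.py x y z [roll pitch yaw]: shift and turn in tool axes from the present pose; also logs q/pose
import sys,json; from h import *
s=bot.observe(); T=rot(s['tool_rot'])
open('log.txt','a').write(json.dumps([list(map(float,s[k])) for k in('qpos','position','tool_rot')])+'\n')
print('t',round(s['clock'],2),'q',np.round(s['qpos'],2),'p',np.round(s['position'],4),'rpy',np.round(s['tool_rot'],3),'F',np.round(s['force'],1),'w',round(s['grip_width'],4),'ff',np.round(s['finger_force'],1))
a=list(map(float,sys.argv[1:]))
if len(a)>=3: print('shift',np.round(T.inv().apply(np.array(a[:3])-s['position']),4))
if len(a)==6: print('turn',np.round((T.inv()*rot(a[3:])).as_rotvec(),4))
E
python3 - <<'E'
from h import *
for uv in((303.8,333.1),(323.8,324.4),(313.8,328.7)):print([np.round(ray('side',*uv,z)[:2],4) for z in(0,.01,.016)])
for n in('scene','side'):
    z=np.load(n+'0.npz');h=cv2.cvtColor(z['p'],cv2.COLOR_BGR2HSV);P=cloud(n,z['d'])
    m=cv2.inRange(h,(50,120,20),(80,255,255))*((np.hypot(P[...,0]-.626,P[...,1]+.08)<.12)).astype(np.uint8)
    c=max(cv2.findContours(m,0,1)[0],key=cv2.contourArea); hull=cv2.convexHull(c)[:,0]
    w=np.array([ray(n,*q,.108)[:2] for q in c[:,0]]); 
    q=w[abs(np.hypot(*(w-[.626,-.08]).T)-.05)<.006]; print(n,'rim',len(q),circ(q),fitr(q,.05,(.626,-.08)))
E
python3 d.py 0.40 -0.45 0.35
echo '[[[0.085,0.05,-0.01,-0.03,0,0,0],[0.085,0.1,-0.03,-0.06,0,0,0],[0.085,0.15,-0.05,-0.09,0,0,0],[0.085,0.2,-0.07,-0.11,0,0,0],[0.085,0.24,-0.08,-0.12,0,0,0]]]' > path.dat && python3 -m creep path.dat
python3 d.py 0.58 -0.15 0.40
```

```text
[array([ 0.5824, -0.2904]), array([ 0.5807, -0.2938]), array([ 0.5797, -0.2958])]
[array([ 0.6363, -0.2731]), array([ 0.634 , -0.2767]), array([ 0.6326, -0.2789])]
[array([ 0.6092, -0.2817]), array([ 0.6072, -0.2852]), array([ 0.606 , -0.2873])]
scene rim 52 (array([ 0.62598478, -0.0787265 ]), np.float64(0.0488864957329042)) [ 0.6260158  -0.07787902]
side rim 45 (array([ 0.62444642, -0.08527668]), np.float64(0.04804830543534173)) [ 0.62338834 -0.08588677]
t 0.1 q [ 1.19  0.52 -0.04  1.6   0.02  1.02 -0.11] p [ 0.1922 -0.5944  0.2308] rpy [-3.141  0.     0.313] F [-0.3 -1.4 -0.2] w 0.0854 ff 0.0
shift [ 0.2421 -0.0736 -0.1191]
clock: 0.72
position: [0.3978, -0.443, 0.3525]
tool_rot: [3.141, -0.001, 0.314]
force: [0.4, -0.8, -0.4]
grip_width: 0.0849
finger_force: 0.0
t 0.72 q [ 0.81  0.37 -0.1   1.52  0.04  1.25 -0.55] p [ 0.3978 -0.443   0.3525] rpy [ 3.141e+00 -1.000e-03  3.140e-01] F [ 0.4 -0.8 -0.4] w 0.0849 ff 0.0
shift [ 0.2639 -0.2223 -0.0475]
```

```bash

echo '[[[0.085,0.05,-0.045,-0.01,0,0,0.1],[0.085,0.1,-0.09,-0.02,0,0,0.2],[0.085,0.15,-0.13,-0.03,0,0,0.3],[0.085,0.2,-0.17,-0.04,0,0,0.4],[0.085,0.25,-0.21,-0.045,0,0,0.5]]]' > path.dat && python3 -m creep path.dat
python3 d.py 0.56 0.12 0.40 3.1416 0 0
echo '[[[0.085,0,-0.06,0,0,0,0],[0.085,0,-0.12,0,0,-0.1,0],[0.085,0,-0.18,0,0,-0.25,0],[0.085,0,-0.24,0,0,-0.4,0],[0.085,0,-0.3,0,0,-0.5,0]]]' > path.dat && python3 -m creep path.dat
python3 d.py 0.48 0.2 0.35 3.1416 0 0
```

```text
clock: 1.35
position: [0.5606, -0.1807, 0.3951]
tool_rot: [3.141, -0.0, -0.191]
force: [0.7, -0.5, -0.2]
grip_width: 0.0849
finger_force: 0.0
t 1.35 q [ 0.31  0.34 -0.13  1.46  0.05  1.34 -1.59] p [ 0.5606 -0.1807  0.3951] rpy [ 3.141 -0.    -0.191] F [ 0.7 -0.5 -0.2] w 0.0849 ff 0.0
shift [-0.0576 -0.2951 -0.005 ]
turn [ 0.0002 -0.0002 -0.1908]
clock: 1.98
position: [0.6135, 0.1139, 0.3889]
tool_rot: [-3.139, 0.497, -0.188]
force: [-22.9, -7.1, 2.0]
grip_width: 0.0851
finger_force: 0.0
t 1.98 q [-0.14  0.72 -0.11  0.94 -0.14  1.93 -2.01] p [0.6135 0.1139 0.3889] rpy [-3.139  0.497 -0.188] F [-22.9  -7.1   2. ] w 0.0851 ff 0.0
shift [-0.1109 -0.0593  0.1046]
turn [-0.0497  0.4951 -0.1853]
```

```bash
cat > kin.py <<'E'
import json,itertools; from h import *
from scipy.optimize import least_squares
def fk(q,p,sg):
    o=p[:3];a=p[3:7];d=p[7:10]   # base yaw off, tool yaw off, d1; elbow/wrist offsets; lengths
    z=lambda t:R.from_rotvec([0,0,t]); y=lambda t:R.from_rotvec([0,t,0])
    T=z(sg[0]*q[0]+o[0]); P=T.apply([0,0,o[2]]); T=T*y(q[1]); T=T*z(sg[1]*q[2]); P=P+T.apply([a[0],0,d[0]])
    T=T*y(q[3]); P=P+T.apply([a[1],0,0]); T=T*z(sg[2]*q[4]); P=P+T.apply([0,0,d[1]]); T=T*y(q[5]); P=P+T.apply([a[2],a[3],0])
    T=T*z(sg[3]*q[6]+o[1]); return P+T.apply([0,0,d[2]]),T
def data(): return [list(map(np.array,json.loads(l))) for l in open('log.txt')]
def fit():
    D=data(); best=None
    for sg in itertools.product((1,-1),repeat=3):
        sg=(-1,)+sg
        for yo in (0,np.pi/2,np.pi,-np.pi/2):
            def f(p):
                e=[]
                for q,x,r in D:
                    P,T=fk(q,p,sg); e+=list((P-x)*3)+list((T.inv()*rot(r)).as_rotvec())
                return e+list(.01*p[3:7])
            s=least_squares(f,np.r_[0,yo,.35,0,0,0,0,.4,.4,.25],max_nfev=40)
            if best is None or s.cost<best[0]: best=(s.cost,s.x,sg)
    return best
if __name__=='__main__':
    c,p,sg=fit(); print(c,np.round(p,3),sg); np.savez('kin.npz',p=p,sg=sg)
    for q,x,r in data():
        P,T=fk(q,p,sg); print(np.round(P-x,4),np.round((T.inv()*rot(r)).as_rotvec(),3))
E
python3 kin.py
```

```text
2.5121356726044925e-06 [-0.     1.57   0.307 -0.043 -0.012 -0.019 -0.059  0.515  0.441  0.323] (-1, -1, -1, -1)
[0.0002 0.0001 0.0001] [-0. -0. -0.]
[-0.      0.     -0.0005] [ 0.  0. -0.]
[-0.     -0.0002  0.0004] [ 0.  0. -0.]
[-0. -0. -0.] [-0. -0.  0.]
```

```bash
cat > plan.py <<'E'
from kin import *
k=np.load('kin.npz');p,sg=k['p'],tuple(k['sg'])
lo=np.array([-2.91,-.3,-1.5,.17,-1.26,.16,-2.52])+.05;hi=np.array([2.91,2.13,1.42,2.43,4.41,1.93,2.52])-.05
MUG=np.array([.467,.356,0]);POT=np.array([.625,-.0815,0]);KN=np.array([.5415,-.0868,.152]);GH=.048
def ori(psi,th,fl):
    z=np.array([np.sin(th)*np.cos(psi),np.sin(th)*np.sin(psi),-np.cos(th)]); y=np.array([-np.sin(psi),np.cos(psi),0])*fl
    return R.from_matrix(np.c_[np.cross(y,z),y,z])
def ik(x,T,q0,w=.02):
    f=lambda q:np.r_[(lambda P,A:np.r_[(P-x)*5,(A.inv()*T).as_rotvec()])(*fk(q,p,sg)),w*.05*(q-q0)]
    s=least_squares(f,np.clip(q0,lo,hi),bounds=(lo,hi)); P,A=fk(s.x,p,sg)
    return s.x,np.linalg.norm(P-x)+np.linalg.norm((A.inv()*T).as_rotvec())
def pour(q0,um,gp2mouth,tilt):
    def f(q):
        P,A=fk(q,p,sg);u=A.apply(um);g=P-A.apply([0,0,.019]);m=g+u*gp2mouth
        sz=np.sqrt(max(1-u[2]**2,0)); zt=.120+.035*sz
        b=g-A.apply([0,0,.1]); 
        return np.r_[(m-np.r_[POT[:2],zt])*5,(u[2]-np.cos(tilt))*2,.02*(q-q0),max(0,.13-np.hypot(*(b-KN)[:2]))*(b[2]<.30)*4,max(0,.24-b[2])*1]
    s=least_squares(f,np.clip(q0,lo,hi),bounds=(lo,hi));return s.x,f(s.x)
if __name__=='__main__':
    rng=np.random.default_rng(0); q0=np.array([-.6,.6,0,1.6,0,1,-1.]); out=[]
    for psi in np.radians([10,40,70,100]):
      for th in np.radians([0,30,45,55,65]):
        for fl in(1,-1):
          T=ori(psi,th,fl); x=MUG+[0,0,GH]+T.apply([0,0,.019]); um=T.inv().apply([0,0,1]); best=None
          for st in [q0]+[q0+rng.normal(size=7)*[.4,.4,.7,.4,1.2,.4,1] for _ in range(5)]:
            q,e=ik(x,T,st)
            if e>.02: continue
            for dq in [np.zeros(7),[.6,0,0,0,0,0,2],[.6,0,0,0,0,0,-2],[.6,0,0,0,1.5,0,0]]:
              qp,r=pour(np.clip(q+dq,lo,hi),um,.085-GH,np.radians(135)); c=np.linalg.norm(r[:4])+.1*max(abs(qp-q))/3+r[11:].sum()*.3
              if best is None or c<best[0]: best=(c,q,qp,r)
          if best:
            c,q,qp,r=best;P,A=fk(qp,p,sg);u=A.apply(um)
            print(np.degrees([psi,th]).round(),fl,'c',round(c,3),'res',np.round(np.linalg.norm(r[:4]),3),'q',q.round(2),'qp',qp.round(2),'tilt',np.degrees(np.arccos(u[2])).round(),'a',A.as_matrix()[:,2].round(2),'kn',r[11:].round(2))
E
time python3 plan.py
```

```text
[10.  0.] 1 c 0.126 res 0.035 q [-0.83  0.75  0.12  1.81 -0.14  0.59  1.12] qp [-0.58  2.03  1.37  1.1   0.39  1.88  1.12] tilt 135.0 a [-0.46 -0.54  0.7 ] kn [0.03 0.13]
[10.  0.] -1 c 0.123 res 0.035 q [-1.11  0.85  0.55  1.74 -0.63  0.73 -1.62] qp [-0.58  2.03  1.37  1.1   0.39  1.88 -1.62] tilt 135.0 a [-0.46 -0.54  0.7 ] kn [0.03 0.13]
[10. 30.] 1 c 0.121 res 0.026 q [-0.47  0.72 -0.31  2.21  2.08  0.51 -0.94] qp [-0.57  1.94  1.37  1.02  0.24  1.88 -2.47] tilt 135.0 a [-0.55 -0.66  0.5 ] kn [0.   0.11]
[10. 45.] 1 c 0.117 res 0.014 q [-0.71  0.76 -0.06  2.29  2.47  0.73 -1.44] qp [ 0.89  1.61 -1.45  1.11  0.    1.73  0.03] tilt 135.0 a [-0.37  0.93  0.  ] kn [0.   0.07]
[10. 45.] -1 c 0.127 res 0.015 q [-0.51  0.81 -0.33  2.3   2.38  0.89  1.87] qp [-0.5   1.2   0.32  1.52  0.92  1.6  -0.86] tilt 135.0 a [-0.21 -0.98  0.01] kn [0.   0.07]
[10. 55.] 1 c 0.129 res 0.012 q [-0.33  1.04 -0.62  2.35  2.44  1.38 -1.2 ] qp [-0.16  1.1  -0.25  1.5   1.07  1.88  1.79] tilt 135.0 a [-0.3  -0.94 -0.16] kn [0.01 0.05]
[10. 65.] 1 c 0.096 res 0.008 q [-0.74  0.99 -0.15  2.36  2.49  1.37 -1.
[... 3911 characters left out ...]
0.61  1.67 -1.44  2.08  1.32  0.6   2.06] qp [-0.13  1.09 -0.29  1.52  1.13  1.88  1.98] tilt 135.0 a [-0.27 -0.95 -0.17] kn [0.   0.05]
[100.  55.] -1 c 0.086 res 0.011 q [-0.05  0.92 -0.3   1.83 -1.21  0.78  1.  ] qp [-0.61  1.22  0.58  1.44  0.58  1.45 -0.7 ] tilt 135.0 a [-0.32 -0.93 -0.17] kn [0.   0.05]
[100.  65.] 1 c 0.082 res 0.007 q [ 0.63  1.63 -1.34  2.05  0.93  0.4   2.47] qp [ 0.73  1.32 -1.06  1.08 -0.04  1.8   0.57] tilt 135.0 a [-0.52  0.79 -0.33] kn [0.   0.03]
[100.  65.] -1 c 0.064 res 0.007 q [ 0.67  1.76 -1.44  2.05  1.15  0.53 -0.84] qp [-0.01  1.05 -0.47  1.51  1.11  1.88 -1.13] tilt 135.0 a [-0.3  -0.89 -0.34] kn [0.   0.03]
real	0m35.056s
user	0m35.184s
sys	0m0.065s
```

```bash
python3 - <<'E'
from plan import *
rng=np.random.default_rng(1); q0=np.array([-.6,.8,.3,1.7,.9,1.2,0.])
for psi in np.radians([-100,-120,-140,-160]):
  for th in np.radians([30,45,60,70]):
    for fl in(1,-1):
      T=ori(psi,th,fl); x=MUG+[0,0,GH]+T.apply([0,0,.019]); um=T.inv().apply([0,0,1]); best=None;E=9
      for st in [q0,q0+[0,0,0,0,0,0,1.6],q0-[0,0,0,0,0,0,1.6]]+[q0+rng.normal(size=7)*[.4,.3,.4,.3,.6,.4,1] for _ in range(3)]:
        q,e=ik(x,T,st);E=min(e,E)
        if e>.02: continue
        for dq in [np.zeros(7),[.6,0,0,0,0,0,2.5],[.6,0,0,0,0,0,-2.5]]:
          qp,r=pour(np.clip(q+dq,lo,hi),um,.085-GH,np.radians(130)); c=np.linalg.norm(r[:4])+.1*max(abs(qp-q))/3+r[11:].sum()*.3
          if best is None or c<best[0]: best=(c,q,qp,r)
      if best:
        c,q,qp,r=best;P,A=fk(qp,p,sg);u=A.apply(um)
        print(np.degrees([psi,th]).round(),fl,'c',round(c,3),'res',np.round(np.linalg.norm(r[:4]),3),'q',q.round(2),'qp',qp.round(2),'u',u.round(2),'a',A.as_matrix()[:,2].round(2),'kn',r[11:].round(2))
      else: print(np.degrees([psi,th]).round(),fl,'no',round(E,3))
E
```

```text
[-100.   30.] 1 c 0.1 res 0.023 q [-0.89  0.94  0.03  1.53  0.25  1.15 -1.21] qp [-0.57  1.9   1.37  1.01  0.18  1.88 -2.47] u [ 0.13  0.76 -0.64] a [-0.59 -0.69  0.42] kn [0.   0.11]
[-100.   30.] -1 c 0.092 res 0.022 q [-0.38  1.07 -0.85  1.58  0.87  1.46  1.44] qp [ 0.82  1.76 -1.45  0.97 -0.23  1.88  2.47] u [-0.03 -0.77 -0.64] a [-0.39  0.85  0.35] kn [0.  0.1]
[-100.   45.] 1 c 0.097 res 0.023 q [-1.03  1.1   0.2   1.34  0.19  1.41 -1.14] qp [-0.56  1.86  1.37  0.98  0.12  1.88 -2.47] u [-0.09  0.76 -0.64] a [-0.61 -0.72  0.33] kn [0.  0.1]
[-100.   45.] -1 c 0.089 res 0.02 q [-0.48  1.2  -0.84  1.41  0.87  1.76  1.43] qp [ 0.8   1.7  -1.45  0.96 -0.14  1.88  2.47] u [-0.2  -0.74 -0.64] a [-0.42  0.88  0.21] kn [0.   0.09]
[-100.   60.] 1 c 0.096 res 0.024 q [-1.05  1.25  0.22  1.18  0.25  1.68 -1.15] qp [-0.55  1.83  1.37  0.95  0.09  1.88 -2.47] u [-0.32  0.7  -0.64] a [-0.61 -0.75  0.27] kn [0.   0.09]
[-100.   60.] -1 c 0.085 res 0.008 q [-0.89  1.22 -0.11  1.2   0.46  1.74  1.8 ] qp [-0.72  1.4   1.05  1.33  0.05  1.39 -0.21] u [ 0.15  0.75 -0.64] a [-0.4  -0.86 -0.32] kn 
[... 2859 characters left out ...]
6  1.37  0.98  0.12  1.88 -2.47] u [-0.09  0.76 -0.64] a [-0.61 -0.72  0.33] kn [0.  0.1]
[-160.   45.] -1 c 0.083 res 0.012 q [-0.1   1.45 -1.35  1.27  0.73  1.84  0.55] qp [-0.23  1.15 -0.09  1.43  1.01  1.88 -1.04] u [ 0.2   0.74 -0.64] a [-0.36 -0.93 -0.08] kn [0.   0.06]
[-160.   60.] 1 c 0.106 res 0.007 q [-0.45  1.29 -0.44  0.99  0.03  1.88 -2.04] qp [ 0.56  1.21 -0.65  1.02 -0.28  1.88  0.64] u [ 0.43 -0.63 -0.64] a [-0.55  0.76 -0.34] kn [0.   0.03]
[-160.   60.] -1 c 0.072 res 0.007 q [-0.45  1.29 -0.44  0.99  0.03  1.88  1.1 ] qp [-0.48  1.29  0.69  1.14  0.2   1.74 -0.53] u [ 0.4   0.65 -0.64] a [-0.65 -0.68 -0.33] kn [0.   0.04]
[-160.   70.] 1 no 0.162
[-160.   70.] -1 no 0.162
```

```bash
cat > sim.py <<'E'
from plan import *
def mouthpose(T,um,m): # TCP for mouth at m
    u=T.apply(um); return m-u*(.085-GH)+T.apply([0,0,.019])
def traj(q,wps,n=12):
    lim=[]
    for x,T in wps:
        P,A=fk(q,p,sg); d=(A.inv()*T).as_rotvec(); worst=0
        for i in range(1,n+1):
            q,e=ik(P+(x-P)*i/n,A*R.from_rotvec(d*i/n),q,.3); worst=max(worst,e)
        lim.append((q,worst))
    return lim
if __name__=='__main__':
  q1=data()[-1][0]
  for psi in(-100,-115):
   for th in (50,60):
    for fl in(1,-1):
     T=ori(np.radians(psi),np.radians(th),fl);um=T.inv().apply([0,0,1]);x=MUG+[0,0,GH]+T.apply([0,0,.019])
     q,e=ik(x,T,np.array([-.9,1.2,0,1.2,.4,1.7,-fl*1.3]))
     for sb in(1,-1):
      for psi2,ph in((-100,70),(-110,80)):
       o=lambda b,f:ori(np.radians(psi2),np.radians(f),fl)*R.from_rotvec([0,0,sb*np.radians(b)])
       W=[(x+[0,0,.2],T)]+[(mouthpose(o(b,f),um,np.r_[POT[:2],.2 if b<150 else .15]),o(b,f)) for b,f in((1,th),(60,th),(100,th+5),(140,ph),(179,ph))]
       r=traj(q,W); print(psi,th,fl,sb,psi2,ph,'e0',round(e,3),'err',[round(a[1],3) for a in r]); 
       if max(a[1] for a in r)<.06: print(q.round(2)); [print('   ',a[0].round(2)) for a in r[1::2]]
E
python3 sim.py
```

```text
-100 50 1 1 -100 70 e0 0.0 err [np.float64(0.0), np.float64(0.0), np.float64(0.0), np.float64(0.0), np.float64(0.023), np.float64(0.555)]
-100 50 1 1 -110 80 e0 0.0 err [np.float64(0.0), np.float64(0.0), np.float64(0.0), np.float64(0.0), np.float64(0.137), np.float64(0.768)]
-100 50 1 -1 -100 70 e0 0.0 err [np.float64(0.0), np.float64(0.0), np.float64(0.0), np.float64(0.0), np.float64(0.0), np.float64(0.0)]
[-0.91  1.12 -0.04  1.31  0.38  1.54 -1.29]
    [-0.37  0.84  0.15  1.64  0.72  1.2  -0.87]
    [-0.17  0.78 -0.16  1.73  0.94  1.39  0.7 ]
    [-0.12  0.97 -0.27  1.64  1.13  1.66  1.95]
-100 50 1 -1 -110 80 e0 0.0 err [np.float64(0.0), np.float64(0.0), np.float64(0.0), np.float64(0.0), np.float64(0.0), np.float64(0.0)]
[-0.91  1.12 -0.04  1.31  0.38  1.54 -1.29]
    [-0.34  0.9   0.14  1.52  0.61  1.33 -0.89]
    [-0.14  0.84 -0.2   1.62  0.84  1.52  0.65]
    [-0.16  1.1  -0.23  1.48  1.05  1.88  1.93]
-100 50 -1 1 -100 70 e0 0.0 err [np.float64(0.0), np.float64(0.0), np.float64(0.0), np.float64(0.0), np.float64(0.0), np.float64(0.0)]
[-0.83  1.12 -0.19  1.32  0.48  1.58  1.76]
[... 4899 characters left out ...]
115 60 1 -1 -110 80 e0 0.0 err [np.float64(0.131), np.float64(0.0), np.float64(0.0), np.float64(0.0), np.float64(0.0), np.float64(0.0)]
-115 60 -1 1 -100 70 e0 0.0 err [np.float64(0.131), np.float64(0.0), np.float64(0.0), np.float64(0.0), np.float64(0.0), np.float64(0.0)]
-115 60 -1 1 -110 80 e0 0.0 err [np.float64(0.131), np.float64(0.0), np.float64(0.0), np.float64(0.0), np.float64(0.0), np.float64(0.0)]
-115 60 -1 -1 -100 70 e0 0.0 err [np.float64(0.131), np.float64(0.0), np.float64(0.352), np.float64(0.947), np.float64(0.84), np.float64(0.859)]
-115 60 -1 -1 -110 80 e0 0.0 err [np.float64(0.131), np.float64(0.0), np.float64(0.325), np.float64(0.938), np.float64(1.459), np.float64(1.065)]
```

```bash
python3 - <<'E'
import plan,sim; from sim import *
plan.GH=sim.GH=.058; GH=.058
q1=data()[-1][0]; psi,th,fl,sb=-118,45,1,-1
T=ori(np.radians(psi),np.radians(th),fl);um=T.inv().apply([0,0,1]);x=MUG+[0,0,GH]+T.apply([0,0,.023])
print('grasp TCP',x.round(4),'rpy',T.as_euler('xyz').round(4)); a=T.apply([0,0,1])
r=traj(q1,[(x-.14*a+[0,0,.1],T),(x-.14*a,T),(x,T)]); [print(b[0].round(2),round(b[1],3)) for b in r]; q=r[-1][0]
for psi2 in(-80,-95,-110,-125):
  for ph in(80,90):
    o=lambda b,f:ori(np.radians(psi2),np.radians(f),fl)*R.from_rotvec([0,0,sb*np.radians(b)])
    W=[(x+[0,0,.2],T)]+[(mouthpose(o(b,f),um,np.r_[POT[:2],.22 if b<150 else .15]),o(b,f)) for b,f in((1,th),(60,th),(100,th+10),(140,ph),(179,ph))]
    r=traj(q,W); print(psi2,ph,'err',[round(float(b[1]),3) for b in r],r[-1][0].round(2),o(100,55).apply(um).round(2),o(140,ph).apply(um).round(2),o(179,ph).apply(um).round(2))
E
python3 d.py
```

```text
grasp TCP [0.4594 0.3416 0.0417] rpy [3.1416 0.7854 1.0821]
[-0.97  1.01  0.24  0.91  0.04  1.88 -1.24] 0.116
[-0.92  1.17  0.16  0.85  0.05  1.88 -1.29] 0.012
[-0.93  1.12  0.19  1.23  0.04  1.55 -1.29] 0.0
-80 80 err [0.0, 0.0, 0.0, 0.0, 0.0, 0.0] [-0.43  0.97  0.12  1.86  1.31  1.36  1.88] [0.57 0.76 0.3 ] [ 0.31  0.86 -0.41] [-0.13  0.81 -0.57]
-80 90 err [0.0, 0.0, 0.0, 0.0, 0.0, 0.0] [-0.47  1.07  0.17  1.84  1.32  1.48  1.83] [0.57 0.76 0.3 ] [ 0.32  0.78 -0.54] [-0.11  0.7  -0.71]
-95 80 err [0.0, 0.0, 0.0, 0.0, 0.0, 0.0] [-0.31  1.03 -0.03  1.66  1.14  1.61  1.95] [0.75 0.59 0.3 ] [ 0.52  0.75 -0.41] [ 0.08  0.81 -0.57]
-95 90 err [0.0, 0.0, 0.0, 0.0, 0.0, 0.0] [-0.35  1.12  0.02  1.63  1.16  1.71  1.92] [0.75 0.59 0.3 ] [ 0.51  0.66 -0.54] [ 0.07  0.7  -0.71]
-110 80 err [0.0, 0.0, 0.0, 0.0, 0.0, 0.0] [-0.21  1.11 -0.16  1.46  1.01  1.84  1.95] [0.88 0.37 0.3 ] [ 0.7   0.59 -0.41] [ 0.29  0.77 -0.57]
-110 90 err [0.0, 0.0, 0.0, 0.0, 0.0, 0.0] [-0.31  1.19  0.    1.42  0.99  1.88  1.99] [0.88 0.37 0.3 ] [ 0.67  0.51 -0.54] [ 0.25  0.66 -0.71]
-125 80 err [0.0, 0.0, 0.0, 0.0, 0.0, 0.0] [-0.3   1.2   0.11  1.24  0.7   1.88  2.08] [0.94 0.13 0.3 ] [ 0.83  0.39 -0.41] [ 0.48  0.66 -0.57]
-125 90 err [0.0, 0.0, 0.0, 0.0, 0.0, 0.0] [-0.43  1.33  0.41  1.19  0.6   1.88  2.24] [0.94 0.13 0.3 ] [ 0.78  0.32 -0.54] [ 0.42  0.57 -0.71]
t 1.98 q [-0.14  0.72 -0.11  0.94 -0.14  1.93 -2.01] p [0.6135 0.1139 0.3889] rpy [-3.139  0.497 -0.188] F [-22.9  -7.1   2. ] w 0.0851 ff 0.0
```

```bash
python3 d.py .50 .36 .27 3.1416 .55 1.08
```

```text
t 1.98 q [-0.14  0.72 -0.11  0.94 -0.14  1.93 -2.01] p [0.6135 0.1139 0.3889] rpy [-3.139  0.497 -0.188] F [-22.9  -7.1   2. ] w 0.0851 ff 0.0
shift [-0.0819 -0.22    0.1803]
turn [-0.6368 -0.0475 -1.0989]
```

```bash
echo '[[[0.085,-0.01,-0.03,0.02,-0.09,-0.01,-0.155],[0.085,-0.02,-0.06,0.04,-0.18,-0.015,-0.31],[0.085,-0.03,-0.09,0.06,-0.27,-0.02,-0.465],[0.085,-0.045,-0.12,0.09,-0.36,-0.03,-0.62],[0.085,-0.055,-0.15,0.12,-0.45,-0.035,-0.775]]]' > path.dat && python3 -m creep path.dat | head -2; python3 d.py .50 .39 .22 3.1416 .65 1.08
```

```text
clock: 2.6
position: [0.5361, 0.2809, 0.3105]
t 2.6 q [-0.5   0.76 -0.22  1.09  0.17  1.85 -1.57] p [0.5361 0.2809 0.3105] rpy [3.132 0.536 0.709] F [0.9 0.  0.4] w 0.085 ff 0.0
shift [ 0.0837 -0.1068  0.0545]
turn [-0.1979 -0.1116 -0.3086]
```

```bash
echo '[[[0.085,0.025,-0.035,0.015,-0.07,-0.04,-0.1],[0.085,0.055,-0.07,0.035,-0.13,-0.075,-0.2],[0.085,0.084,-0.107,0.055,-0.198,-0.112,-0.309]]]' > path.dat && python3 -m creep path.dat | head -2; python3 d.py .4992 .4165 .1266 3.1416 .785 1.082
```

```text
clock: 2.98
position: [0.5012, 0.39, 0.219]
t 2.98 q [-0.72  0.95 -0.27  1.    0.31  1.87 -1.45] p [0.5012 0.39   0.219 ] rpy [3.141 0.651 1.077] F [ 1.5 -0.  -0.5] w 0.0849 ff 0.0
shift [ 0.0739 -0.0143  0.0599]
turn [-0.0028 -0.1337 -0.0035]
```

```bash
python3 - <<'E'
from h import *
p,d=grab_frame('wrist'); cv2.imwrite('pics/w1.png',p)
E
```

```text
(no output)
```

View pics/w1.png

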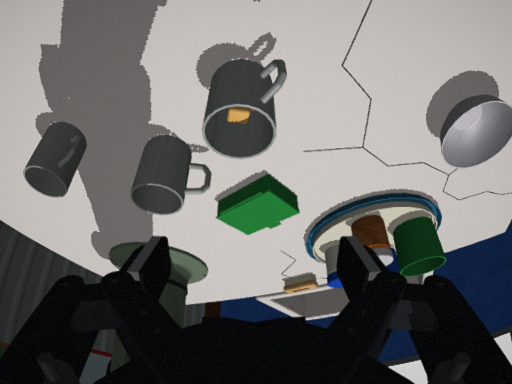

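The wrist view shows the soap mug's mouth at about (240,131), with the handle behind it and to the right at (275,78), as measured. Next is a refined fit of the rim.

```bash
python3 - <<'E'
from h import *
c=calibration('wrist'); print(c)
p,d=grab_frame('wrist'); P=cloud('wrist',d); q=P[d>0]
q=q[np.hypot(q[:,0]-.467,q[:,1]-.356)<.075]
t=q[(q[:,2]>.079)&(q[:,2]<.092)]; print(len(t),t[:,2].max(),circ(t[:,:2]),fitr(t[:,:2],.0335,(.467,.356)))
w=q[(q[:,2]>.02)&(q[:,2]<.06)]; c0=np.array([.467,.356]); r=np.hypot(*(w[:,:2]-c0).T); w=w[abs(r-.035)<.008]; print('wall',len(w),fitr(w[:,:2],.035,c0))
h=q[(np.hypot(*(q[:,:2]-c0).T)>.05)&(q[:,2]>.03)]; m=h.mean(0)[:2]-c0; print('handle',len(h),h[:,2].max(),np.degrees(np.arctan2(m[1],m[0])))
E
echo '[[[0.085,0.02,-0.004,0.015,0,-0.03,0],[0.085,0.04,-0.008,0.03,0,-0.07,0],[0.085,0.06,-0.012,0.045,0,-0.1,0],[0.085,0.074,-0.0143,0.06,-0.003,-0.134,-0.0035]]]' > path.dat && python3 -m creep path.dat | head -2; python3 d.py .4594 .3416 .0417 3.1416 .7854 1.0821
```

```text
{'vfov': 65.70646984690485, 'cx': 253.41453013981297, 'cy': 190.09584018499638, 'eye': array([0.5605451 , 0.52203758, 0.28334941]), 'attitude': array([ 2.20476043,  0.00754206, -0.47742975])}
1230 0.08813814366623934 (array([0.46826996, 0.3560842 ]), np.float64(0.033242566954216485)) [0.46828244 0.35611597]
wall 2404 [0.46857757 0.35626505]
handle 956 0.25259582845447565 60.98927253005343
clock: 3.58
position: [0.4993, 0.4159, 0.1262]
t 3.58 q [-0.82  1.16 -0.1   0.84  0.23  1.93 -1.41] p [0.4993 0.4159 0.1262] rpy [-3.141  0.786  1.079] F [ 0.3 -0.5 -0.4] w 0.0845 ff 0.0
shift [ 2.000e-04 -1.000e-04  1.194e-01]
turn [-0.0026  0.0005 -0.0019]
```

```bash
echo '[[[0.085,0,0.001,0.03,0,0,0],[0.085,0,0.001,0.06,0,0,0],[0.085,0,0.001,0.09,0,0,0],[0.085,0,0.001,0.11,0,0,0],[0.085,0,0.001,0.119,0,0,0]]]' > path.dat && python3 -m creep path.dat 50; python3 d.py .4608 .3418 .0417 3.1416 .7854 1.0821
```

```text
clock: 4.2
position: [0.4604, 0.3406, 0.0428]
tool_rot: [-3.142, 0.785, 1.079]
force: [0.6, -0.1, -0.1]
grip_width: 0.0851
finger_force: 0.0
t 4.2 q [-0.78  1.11 -0.12  1.19  0.25  1.63 -1.46] p [0.4604 0.3406 0.0428] rpy [-3.142  0.785  1.079] F [ 0.6 -0.1 -0.1] w 0.0851 ff 0.0
shift [ 0.0017 -0.0003 -0.0001]
turn [-0.0025 -0.0002 -0.0024]
```

```bash
echo '[[[0.06,0,0,0,0,0,0],[0.06,0,0,0,0,0,0],[0.06,0,0,0,0,0,0],[0.06,0,0,0,0,0,0],[0.06,0,0,0,0,0,0]]]' > path.dat && python3 -m creep path.dat 50; python3 d.py .4608 .3418 .08
```

```text
clock: 4.82
position: [0.4611, 0.342, 0.0439]
tool_rot: [3.141, 0.783, 1.079]
force: [2.3, 3.9, 4.7]
grip_width: 0.069
finger_force: 57.5
t 4.83 q [-0.78  1.11 -0.12  1.19  0.25  1.63 -1.46] p [0.4611 0.342  0.0439] rpy [3.141 0.783 1.079] F [2.3 3.9 4.7] w 0.069 ff 57.5
shift [-0.0257 -0.0001 -0.0254]
```

```bash
echo '[[[0.06,-0.014,0,-0.014,0,0,0],[0.06,-0.04,0,-0.04,0,0,0],[0.06,-0.075,0,-0.075,0,0,0],[0.06,-0.11,0,-0.11,0,0,0],[0.06,-0.13,0,-0.13,0,0,0]]]' > path.dat && python3 -m creep path.dat; python3 d.py; python3 - <<'E'
from h import *
p,d=grab_frame('wrist'); s,_=grab_frame('side')
cv2.imwrite('pics/lift.png',np.hstack([cv2.resize(p,(400,300)),cv2.resize(s,(400,300))]))
E
```

```text
clock: 5.45
position: [0.4609, 0.3412, 0.2309]
tool_rot: [3.14, 0.781, 1.077]
force: [0.6, -0.5, -2.6]
grip_width: 0.0691
finger_force: 57.4
t 5.45 q [-0.79  0.89 -0.11  1.15  0.23  1.88 -1.4 ] p [0.4609 0.3412 0.2309] rpy [3.14  0.781 1.077] F [ 0.6 -0.5 -2.6] w 0.0691 ff 57.4
```

View pics/lift.png

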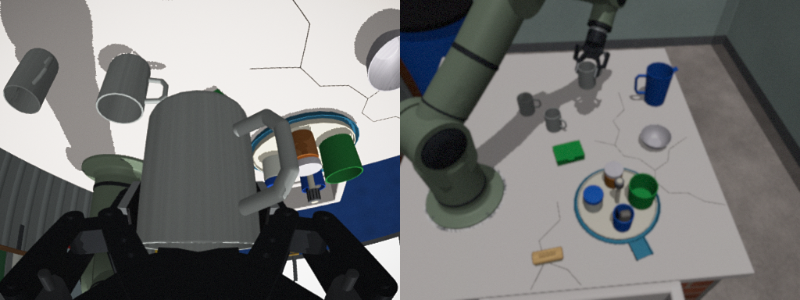

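The left tile shows the mug held upright in the fingers with its handle clear. The right tile shows nothing else has moved. Next is working out the pour waypoints.

```bash
python3 kin.py | head -1; cat > pm.py <<'E'
# pm.py psi phi beta mx my mz : tool shift/turn to put the mug's mouth there
import sys; from plan import *
TG=rot([3.141,.783,1.079]); PG=np.array([.4611,.342,.0439]); um=TG.inv().apply([0,0,1]); mt=TG.inv().apply(np.array([.4684,.3562,.085])-PG)
def pose(psi,ph,b,m):
    T=ori(np.radians(psi),np.radians(ph),1)*R.from_rotvec([0,0,np.radians(b)]); return np.array(m)-T.apply(mt),T
if __name__=='__main__':
    a=list(map(float,sys.argv[1:])); x,T=pose(*a[:3],a[3:]); s=bot.observe(); A=rot(s['tool_rot'])
    open('log.txt','a').write(json.dumps([list(map(float,s[k])) for k in('qpos','position','tool_rot')])+'\n')
    u=A.apply(um); print('t',round(s['clock'],2),'q',s['qpos'].round(2) if hasattr(s['qpos'],'round') else np.round(s['qpos'],2),'mouth now',np.round(s['position']+A.apply(mt),4),'u',u.round(2),'tilt',np.degrees(np.arccos(u[2])).round(1),'ff',s['finger_force'],'w',s['grip_width'],'F',np.round(s['force'],1))
    print('tcp goal',x.round(3),'shift',A.inv().apply(x-s['position']).round(4),'turn',(A.inv()*T).as_rotvec().round(4),'u goal',T.apply(um).round(2))
E
python3 - <<'E'
from pm import *; from sim import traj
q=data()[-1][0]
for ps in(-75,-90):
  W=[pose(*w) for w in((-90,45,-1,(.6,.05,.33)),(-90,42,-90,(.62,-.03,.33)),(ps,42,-170,(.625,-.08,.30)),(ps,42,-170,(.625,-.08,.165)),(ps,70,-175,(.625,-.08,.158)),(ps,95,-178,(.625,-.08,.15)))]
  r=traj(q,W); [print(a[0].round(2),round(float(a[1]),3)) for a in r]
E
python3 pm.py -90 45 -1 .6 .05 .33
```

```text
0.003304459327134081 [-0.019 -4.729  0.326 -0.013  0.006 -0.01  -0.047  0.528  0.425  0.333] (-1, -1, -1, -1)
[-0.46  0.61 -0.06  1.6   0.71  1.42 -0.78] 0.0
[-0.13  0.55 -0.31  1.68  0.84  1.39  0.8 ] 0.0
[ 0.13  0.53 -0.5   1.83  1.09  1.2   2.3 ] 0.0
[ 0.09  0.72 -0.42  1.91  1.28  1.08  2.04] 0.0
[-0.17  0.9  -0.24  1.92  1.48  1.43  1.8 ] 0.0
[-0.33  1.13 -0.08  1.85  1.52  1.74  1.68] 0.0
[-0.46  0.61 -0.06  1.6   0.71  1.42 -0.78] 0.0
[-0.13  0.55 -0.31  1.68  0.84  1.39  0.8 ] 0.0
[ 0.1   0.6  -0.49  1.69  0.98  1.39  2.18] 0.0
[ 0.07  0.77 -0.44  1.78  1.1   1.24  1.97] 0.0
[-0.16  0.96 -0.26  1.73  1.25  1.57  1.85] 0.0
[-0.3   1.18 -0.1   1.64  1.32  1.84  1.81] 0.0
t 5.55 q [-0.79  0.89 -0.11  1.15  0.23  1.88 -1.4 ] mouth now [0.4685 0.3558 0.2725] u [-0. -0.  1.] tilt 0.2 ff 57.450182028114796 w 0.06911637985133559 F [ 0.9 -0.  -2.5]
tcp goal [0.6   0.034 0.289] shift [-0.1865  0.2678  0.1038] turn [-0.3458 -0.0089 -0.3678] u goal [0.01 0.   1.  ]
```

```bash
echo '[[[0.06,-0.035,0.03,-0.005,-0.04,0,-0.04],[0.06,-0.07,0.08,0,-0.12,0,-0.13],[0.06,-0.105,0.13,0.02,-0.2,-0.005,-0.21],[0.06,-0.14,0.18,0.045,-0.26,-0.007,-0.28],[0.06,-0.165,0.23,0.075,-0.31,-0.008,-0.33]]]' > path.dat && python3 -m creep path.dat | head -3;  echo '[[[0.06,-0.01,0.04,0.02,-0.03,0,-0.035],[0.06,-0.01,0.045,0.025,-0.03,0,-0.035]]]' > path.dat && python3 -m creep path.dat | head -3; python3 pm.py -90 42 -60 .62 -.03 .33
```

```text
clock: 6.18
position: [0.581, 0.0866, 0.2915]
tool_rot: [-3.121, 0.789, 1.549]
clock: 6.42
position: [0.6252, 0.059, 0.2795]
tool_rot: [-3.115, 0.789, 1.593]
t 6.42 q [-0.46  0.68 -0.09  1.44  0.7   1.54 -0.75] mouth now [0.6257 0.0752 0.3205] u [0.02 0.01 1.  ] tilt 1.1 ff 58.10745421797037 w 0.06885903459689816 F [-0.2  1.2 -2.2]
tcp goal [ 0.605 -0.05   0.294] shift [-0.0869 -0.0211  0.0676] turn [-0.0393  0.0452 -1.0314] u goal [0.61 0.21 0.76]
```

```bash
echo '[[[0.06,-0.015,-0.004,0.012,-0.007,0.008,-0.17],[0.06,-0.03,-0.008,0.024,-0.014,0.016,-0.35],[0.06,-0.05,-0.012,0.038,-0.02,0.024,-0.53],[0.06,-0.065,-0.016,0.052,-0.03,0.035,-0.7],[0.06,-0.08,-0.02,0.064,-0.035,0.042,-0.87]]]' > path.dat && python3 -m creep path.dat | head -3; python3 pm.py -82 42 -110 .625 -.06 .33
```

```text
clock: 7.05
position: [0.6046, -0.0402, 0.2915]
tool_rot: [-2.528, 0.437, 2.606]
t 7.05 q [-0.23  0.56 -0.24  1.6   0.79  1.44  0.15] mouth now [ 0.6181 -0.0214  0.3291] u [0.55 0.15 0.82] tilt 34.6 ff 58.18559316918254 w 0.06884044314008886 F [-0.2 -0.1 -1.8]
tcp goal [ 0.613 -0.093  0.304] shift [-0.0362 -0.0321  0.0266] turn [-0.0189 -0.0928 -1.1289] u goal [0.57 0.74 0.37]
```

```bash
echo '[[[0.06,-0.006,-0.005,0.004,-0.003,-0.015,-0.17],[0.06,-0.012,-0.01,0.008,-0.006,-0.03,-0.35],[0.06,-0.018,-0.015,0.013,-0.009,-0.045,-0.53],[0.06,-0.024,-0.021,0.018,-0.012,-0.06,-0.7],[0.06,-0.03,-0.027,0.023,-0.015,-0.075,-0.88]]]' > path.dat && python3 -m creep path.dat | head -3; python3 pm.py -75 40 -160 .622 -.078 .30
```

```text
clock: 7.68
position: [0.6113, -0.0845, 0.3012]
tool_rot: [-2.402, -0.08, -2.938]
t 7.67 q [-0.08  0.52 -0.35  1.67  0.9   1.38  1.02] mouth now [ 0.6254 -0.054   0.3297] u [0.63 0.62 0.47] tilt 62.3 ff 58.20103067904711 w 0.06922590987254364 F [ 0.4 -0.  -2.7]
tcp goal [ 0.626 -0.117  0.28 ] shift [-0.0095 -0.0116  0.0388] turn [ 0.0261 -0.1096 -1.2118] u goal [-0.02  0.99  0.12]
```

```bash
echo '[[[0.06,-0.001,-0.001,0.003,0.004,-0.015,-0.16],[0.06,-0.002,-0.003,0.008,0.008,-0.03,-0.33],[0.06,-0.004,-0.005,0.013,0.012,-0.045,-0.5],[0.06,-0.005,-0.007,0.02,0.016,-0.06,-0.67],[0.06,-0.006,-0.008,0.025,0.02,-0.075,-0.83]]]' > path.dat && python3 -m creep path.dat | head -3; python3 pm.py -75 40 -160 .622 -.085 .24
```

```text
clock: 8.3
position: [0.6206, -0.1059, 0.2875]
tool_rot: [-2.62, -0.531, -2.194]
t 8.3 q [ 0.04  0.51 -0.46  1.73  0.99  1.3   1.82] mouth now [ 0.6237 -0.0674  0.3089] u [0.25 0.95 0.17] tilt 80.0 ff 58.21053419262171 w 0.06899769800116357 F [-0.2 -0.6 -1.6]
tcp goal [ 0.626 -0.124  0.22 ] shift [-0.0243  0.0192  0.0632] turn [ 0.0066 -0.036  -0.3822] u goal [-0.02  0.99  0.12]
```

```bash
echo '[[[0.06,-0.006,0.005,0.015,0.002,-0.01,-0.12],[0.06,-0.015,0.012,0.04,0.004,-0.024,-0.25],[0.06,-0.0243,0.0192,0.0632,0.0066,-0.036,-0.382]]]' > path.dat && python3 -m creep path.dat | head -3; python3 pm.py -75 42 -168 .622 -.088 .168;python3 - <<'E'
from h import *
s,_=grab_frame('scene'); t,_=grab_frame('side')
cv2.imwrite('pics/pre.png',np.hstack([cv2.resize(s[60:300,80:400],(400,300)),cv2.resize(t[144:384,150:470],(400,300))]))
E
```

```text
clock: 8.68
position: [0.6261, -0.1239, 0.2192]
tool_rot: [-2.861, -0.648, -1.754]
t 8.68 q [ 0.1   0.59 -0.48  1.79  1.08  1.19  2.1 ] mouth now [ 0.6222 -0.085   0.2396] u [-0.02  0.99  0.12] tilt 83.3 ff 58.195071537047625 w 0.06927498684755726 F [-0.4 -1.3 -2.3]
tcp goal [ 0.629 -0.127  0.15 ] shift [-0.0397  0.013   0.056 ] turn [ 0.0094  0.0337 -0.1412] u goal [-0.11  0.99  0.06]
```

View pics/pre.png

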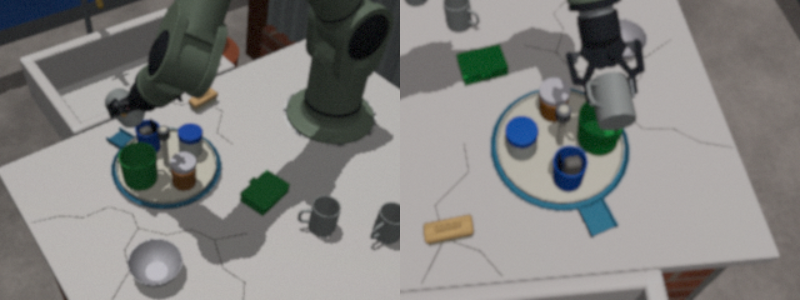

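The mug lies on its side above the green pot (side crop 605,100). The caddy and bystanders are unmoved. I'll lower it and then tip.

```bash
echo '[[[0.06,-0.01,0.003,0.014,0.002,0.008,-0.035],[0.06,-0.025,0.008,0.035,0.006,0.02,-0.09],[0.06,-0.0397,0.013,0.056,0.0094,0.0337,-0.1412]]]' > path.dat && python3 -m creep path.dat | head -3; python3 pm.py -75 58 -172 .622 -.087 .162; python3 pm.py -75 72 -175 .624 -.083 .158 | tail -1;
```

```text
clock: 9.15
position: [0.6295, -0.1272, 0.15]
tool_rot: [-2.951, -0.714, -1.594]
t 9.15 q [ 0.06  0.71 -0.45  1.83  1.2   1.15  2.08] mouth now [ 0.6231 -0.0876  0.1684] u [-0.11  0.99  0.06] tilt 86.3 ff 58.19445775821805 w 0.06890490522130309 F [ 0.3  0.1 -2.8]
tcp goal [ 0.631 -0.13   0.155] shift [ 0.0055 -0.0016 -0.0022] turn [ 0.0478  0.2734 -0.0741] u goal [-0.16  0.96 -0.22]
tcp goal [ 0.634 -0.126  0.162] shift [ 0.0069 -0.0059 -0.0092] turn [ 0.0774  0.5164 -0.1242] u goal [-0.17  0.88 -0.45]
```

```bash
echo '[[[0.06,0.002,-0.0005,-0.001,0.016,0.09,-0.025],[0.06,0.004,-0.001,-0.0015,0.032,0.18,-0.05],[0.06,0.0055,-0.0016,-0.0022,0.0478,0.273,-0.074],[0.06,0.006,-0.004,-0.006,0.062,0.395,-0.1],[0.06,0.007,-0.006,-0.009,0.077,0.516,-0.124]]]' > path.dat && python3 -m creep path.dat | head -3; python3 pm.py -75 84 -177 .624 -.08 .156; python3 pm.py -75 96 -178 .624 -.08 .154 | tail -1;
```

```text
clock: 9.78
position: [0.6341, -0.1252, 0.1631]
tool_rot: [-2.872, -1.247, -1.591]
t 9.78 q [-0.22  0.91 -0.27  1.84  1.42  1.53  1.87] mouth now [ 0.6245 -0.0824  0.1588] u [-0.17  0.88 -0.45] tilt 116.8 ff 58.26951155439019 w 0.06926902306162297 F [ 0.8  0.  -3.1]
tcp goal [ 0.634 -0.121  0.169] shift [ 0.0045 -0.0012 -0.006 ] turn [ 0.0133  0.2063 -0.0364] u goal [-0.17  0.76 -0.63]
tcp goal [ 0.633 -0.117  0.176] shift [ 0.0095 -0.0019 -0.0115] turn [ 0.0245  0.4155 -0.0533] u goal [-0.14  0.62 -0.78]
```

```bash
echo '[[[0.06,0.002,0,-0.003,0.006,0.1,-0.018],[0.06,0.0045,-0.001,-0.006,0.013,0.206,-0.036],[0.06,0.007,-0.0015,-0.009,0.019,0.31,-0.045],[0.06,0.0095,-0.002,-0.0115,0.0245,0.4155,-0.053],[0.06,0.0095,-0.002,-0.0115,0.0245,0.4155,-0.053]]]' > path.dat && python3 -m creep path.dat | head -3; echo '[[[0.06,0,0,0,0,0,0],[0.06,0,0,0,0,0,0],[0.06,0,0,0,0,0,0]]]' > path.dat && python3 -m creep path.dat|head -4;  python3 pm.py -75 108 -178 .624 -.08 .154; python3 - <<'E'
from h import *
p,d=grab_frame('wrist'); s,_=grab_frame('side')
cv2.imwrite('pics/pour.png',np.hstack([cv2.resize(p,(400,300)),cv2.resize(s[144:384,150:470],(400,300))]))
E
```

```text
clock: 10.4
position: [0.6327, -0.1174, 0.1739]
tool_rot: [-0.305, -1.465, 2.141]
clock: 10.78
position: [0.6327, -0.119, 0.1761]
tool_rot: [-0.329, -1.465, 2.161]
force: [0.1, 0.4, -1.8]
t 10.78 q [-0.36  1.12 -0.12  1.77  1.47  1.81  1.78] mouth now [ 0.6237 -0.0817  0.1545] u [-0.14  0.62 -0.77] tilt 140.5 ff 58.29608442261815 w 0.06920724521126188 F [ 0.1  0.4 -1.8]
tcp goal [ 0.632 -0.112  0.183] shift [ 0.0078 -0.0011 -0.0062] turn [0.0098 0.2141 0.0012] u goal [-0.09  0.45 -0.89]
```

View pics/pour.png

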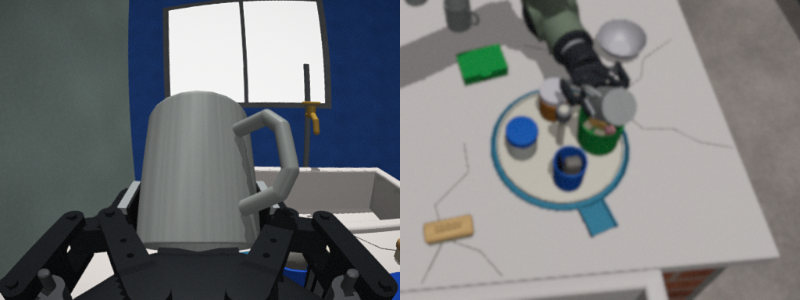

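The side crop shows soap pieces in the green pot (600,128), and the wrist force dropped by about 0.7 N. I'll raise the mug and check.

```bash
python3 pm.py -75 96 -178 .63 -.06 .29
```

```text
t 10.88 q [-0.36  1.12 -0.12  1.77  1.47  1.81  1.78] mouth now [ 0.6236 -0.0816  0.1542] u [-0.14  0.62 -0.77] tilt 140.6 ff 58.296479657292366 w 0.06914894267103831 F [-0.1 -0.2 -1.3]
tcp goal [ 0.639 -0.097  0.312] shift [ 0.1367 -0.0164 -0.0056] turn [0.0024 0.0045 0.0015] u goal [-0.14  0.62 -0.78]
```

```bash
echo '[[[0.06,0.03,-0.003,-0.001,0,0,0],[0.06,0.07,-0.008,-0.003,0,0,0],[0.06,0.11,-0.013,-0.005,0,-0.04,0],[0.06,0.137,-0.016,-0.006,0,-0.1,0]]]' > path.dat && python3 -m creep path.dat | head -3; python3 pm.py -90 45 -90 .6 .12 .33; python3 - <<'E'
from h import *
p,d=grab_frame('wrist'); s,sd=grab_frame('side'); t,_=grab_frame('scene')
P=cloud('side',sd)
c=s[190:290,265:365]; c2=t[150:230,150:250]
cv2.imwrite('pics/pot.png',np.hstack([cv2.resize(c,(400,400),interpolation=cv2.INTER_CUBIC),cv2.resize(c2,(400,400),interpolation=cv2.INTER_CUBIC)]))
E
```

```text
clock: 11.38
position: [0.6387, -0.0964, 0.3131]
tool_rot: [-1.597, -1.538, -2.852]
t 11.38 q [-0.37  0.82 -0.16  1.81  1.44  1.78  2.03] mouth now [ 0.6289 -0.0572  0.2955] u [-0.16  0.69 -0.7 ] tilt 134.8 ff 58.270719330757856 w 0.06941608268063643 F [ 0.1  0.6 -1.5]
tcp goal [0.582 0.092 0.301] shift [-0.0118  0.0058 -0.1962] turn [-0.8193 -0.4046  1.5455] u goal [0.71 0.5  0.5 ]
```

View pics/pot.png

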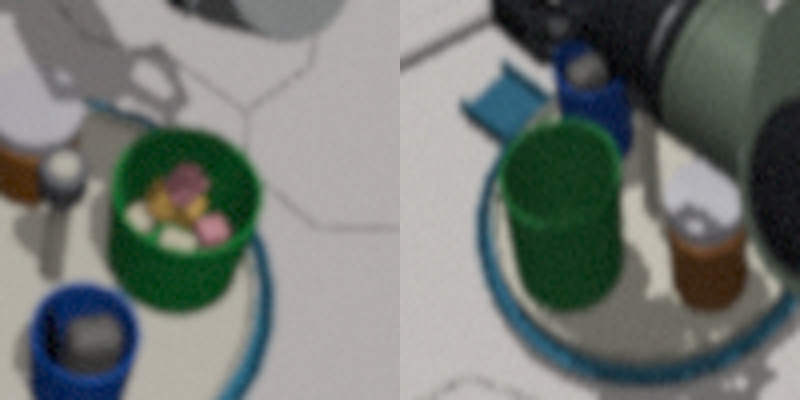

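All six pieces are in the pot (side crop: pink at 187,185 and 212,230; amber at 160,200 and 195,205; cream at 140,213 and 180,238). Next, the mug goes back to its old spot on the ledge.

```bash
echo '[[[0.06,-0.001,0,-0.03,-0.08,-0.04,0.15],[0.06,-0.003,0.001,-0.06,-0.16,-0.08,0.3],[0.06,-0.004,0.002,-0.09,-0.24,-0.12,0.455],[0.06,-0.006,0.003,-0.12,-0.32,-0.16,0.61],[0.06,-0.008,0.004,-0.15,-0.4,-0.2,0.76]]]' > path.dat && python3 -m creep path.dat | head -3; python3 pm.py -95 45 -60 .57 .18 .31
```

```text
clock: 12.15
position: [0.5955, 0.0479, 0.3019]
tool_rot: [-2.036, -0.755, -2.838]
t 12.15 q [-0.5   0.81 -0.19  1.48  0.96  1.88  1.42] mouth now [0.609  0.0899 0.3031] u [ 0.51  0.82 -0.25] tilt 104.6 ff 58.28737009316683 w 0.06932844394177959 F [-0.1  0.  -2.7]
tcp goal [0.553 0.159 0.275] shift [-0.0131  0.0753 -0.0953] turn [-0.4924 -0.0152  1.3425] u goal [0.63 0.2  0.75]
```

```bash
echo '[[[0.06,-0.002,0.01,-0.013,-0.06,0,0.165],[0.06,-0.004,0.02,-0.026,-0.12,0,0.33],[0.06,-0.006,0.03,-0.039,-0.18,-0.005,0.5],[0.06,-0.008,0.04,-0.052,-0.24,-0.008,0.67],[0.06,-0.009,0.05,-0.064,-0.31,-0.01,0.84]]]' > path.dat && python3 -m creep path.dat | head -3; python3 pm.py -108 45 -20 .52 .27 .29
```

```text
clock: 12.78
position: [0.5672, 0.1219, 0.2839]
tool_rot: [-2.181, -0.019, 3.0]
t 12.78 q [-0.58  0.77 -0.12  1.38  0.67  1.79  0.61] mouth now [0.5898 0.152  0.3069] u [0.79 0.47 0.39] tilt 66.9 ff 58.26352575793862 w 0.06925865144058202 F [-0.7  0.2 -2.3]
tcp goal [0.509 0.256 0.25 ] shift [ 0.0756  0.1006 -0.0815] turn [-0.081   0.2156  1.3421] u goal [ 0.24 -0.04  0.97]
```

```bash
echo '[[[0.06,0.01,0.012,-0.01,-0.01,0.025,0.165],[0.06,0.02,0.025,-0.02,-0.02,0.05,0.33],[0.06,0.03,0.038,-0.031,-0.03,0.08,0.5],[0.06,0.039,0.051,-0.041,-0.04,0.107,0.67],[0.06,0.048,0.064,-0.052,-0.05,0.135,0.84]]]' > path.dat && python3 -m creep path.dat | head -3; python3 pm.py -118 45 0 .4684 .3562 .27
```

```text
clock: 13.4
position: [0.53, 0.2069, 0.2625]
tool_rot: [-2.42, 0.541, 2.324]
t 13.4 q [-0.74  0.81  0.03  1.29  0.42  1.8  -0.23] mouth now [0.549  0.2254 0.2977] u [0.57 0.08 0.82] tilt 35.0 ff 58.224124275147915 w 0.06910761821760578 F [ 0.4  0.9 -2.5]
tcp goal [0.461 0.342 0.229] shift [ 0.1422  0.0011 -0.0624] turn [0.1042 0.1434 0.9664] u goal [0. 0. 1.]
```

```bash
echo '[[[0.06,0.025,0,-0.011,0.018,0.025,0.16],[0.06,0.05,0,-0.022,0.036,0.05,0.33],[0.06,0.075,0,-0.033,0.054,0.075,0.5],[0.06,0.1,0.0005,-0.044,0.072,0.1,0.67],[0.06,0.125,0.001,-0.055,0.09,0.125,0.84]]]' > path.dat && python3 -m creep path.dat | head -3; echo '[[[0.06,0,0,0,0,0,0]]]' > path.dat && python3 -m creep path.dat | head -1; python3 pm.py -118 45 0 .4684 .3562 .16
```

```text
clock: 14.02
position: [0.4686, 0.3256, 0.2334]
tool_rot: [-3.027, 0.797, 1.263]
clock: 14.15
t 14.15 q [-0.93  0.9   0.21  1.17  0.11  1.84 -1.09] mouth now [0.4774 0.3407 0.274 ] u [ 0.08 -0.02  1.  ] tilt 4.9 ff 58.1801613047719 w 0.06921476204310939 F [ 0.5 -0.6 -1.4]
tcp goal [0.461 0.342 0.119] shift [ 0.0907 -0.0028  0.0717] turn [0.0156 0.0195 0.1324] u goal [0. 0. 1.]
```

```bash
echo '[[[0.06,0.018,-0.001,0.015,0.004,0.005,0.035],[0.06,0.045,-0.002,0.035,0.008,0.01,0.07],[0.06,0.07,-0.0025,0.055,0.012,0.015,0.105],[0.06,0.0907,-0.0028,0.0717,0.0156,0.0195,0.1324],[0.06,0.0907,-0.0028,0.0717,0.0156,0.0195,0.1324]]]' > path.dat && python3 -m creep path.dat | head -3;  python3 pm.py -118 45 0 .4684 .3562 .0865
```

```text
clock: 14.78
position: [0.4618, 0.3403, 0.119]
tool_rot: [-3.139, 0.786, 1.084]
t 14.78 q [-0.94  1.03  0.22  1.21  0.04  1.68 -1.26] mouth now [0.4692 0.3546 0.16  ] u [0. 0. 1.] tilt 0.2 ff 58.13162734732032 w 0.06904201402425668 F [-0.2  0.2 -0.7]
tcp goal [0.461 0.342 0.045] shift [ 0.0528 -0.0012  0.0512] turn [-0.0011  0.0008  0.0014] u goal [0. 0. 1.]
```

```bash
echo '[[[0.06,0.015,-0.001,0.015,0,0,0],[0.06,0.03,-0.001,0.03,0,0,0],[0.06,0.042,-0.001,0.041,0,0,0],[0.06,0.049,-0.001,0.048,0,0,0],[0.06,0.0515,-0.001,0.05,0,0,0]]]' > path.dat && python3 -m creep path.dat | sed -n 2,4p;  echo '[[[0.06,0.0004,0,0.0004,0,0,0],[0.06,0.0012,0,0.0012,0,0,0]]]' > path.dat && python3 -m creep path.dat | sed -n 2,4p; python3 pm.py -118 45 0 .4684 .3562 .085
```

```text
position: [0.4619, 0.3427, 0.0484]
tool_rot: [-3.141, 0.783, 1.083]
force: [-0.2, -0.5, -1.7]
position: [0.4622, 0.3431, 0.0477]
tool_rot: [-3.141, 0.782, 1.082]
force: [0.5, -0.6, -1.4]
t 15.65 q [-0.94  1.12  0.21  1.2   0.03  1.59 -1.28] mouth now [0.4695 0.3572 0.0889] u [-0. -0.  1.] tilt 0.1 ff 58.15602868795395 w 0.06927353507804614 F [ 0.5 -0.6 -1.4]
tcp goal [0.461 0.342 0.044] shift [ 0.0015 -0.0005  0.0038] turn [-0.0004 -0.0039  0.0001] u goal [0. 0. 1.]
```

```bash
echo '[[[0.06,0.0008,0,0.0008,0,0,0],[0.06,0.0016,0,0.0016,0,0,0],[0.06,0.0022,0,0.0022,0,0,0],[0.06,0.0027,0,0.0027,0,0,0],[0.06,0.0027,0,0.0027,0,0,0]]]' > path.dat && python3 -m creep path.dat | sed -n 2,4p
```

```text
position: [0.462, 0.343, 0.0438]
tool_rot: [-3.141, 0.782, 1.082]
force: [0.2, 1.4, 4.8]
```

```bash
echo '[[[0.085,0,0,0,0,0,0],[0.085,0,0,0,0,0,0],[0.085,0,0,0,0,0,0],[0.085,0,0,0,0,0,0]]]' > path.dat && python3 -m creep path.dat | sed -n 2,6p; echo '[[[0.085,0,0,-0.015,0,0,0],[0.085,0,0,-0.04,0,0,0],[0.085,0,0,-0.08,0,0,0],[0.085,0,0,-0.12,0,0,0],[0.085,-0.03,0,-0.15,0,0,0]]]' > path.dat && python3 -m creep path.dat | sed -n 1,6p; python3 d.py .5 .2 .36 3.1416 .3 .4; python3 - <<'E'
from h import *
p,d=grab_frame('wrist'); s,_=grab_frame('side')
P=cloud('wrist',d); q=P[d>0]; t=q[(abs(q[:,2]-.086)<.008)&(np.hypot(q[:,0]-.468,q[:,1]-.356)<.06)]; print('mug',len(t),t[:,2].max(),fitr(t[:,:2],.0335,(.468,.356)))
E
```

```text
position: [0.462, 0.3429, 0.0434]
tool_rot: [-3.141, 0.782, 1.082]
force: [0.1, -0.2, 0.3]
grip_width: 0.0851
finger_force: 0.0
clock: 17.4
position: [0.5005, 0.4176, 0.1655]
tool_rot: [-3.135, 0.782, 1.088]
force: [0.5, -0.7, -1.0]
grip_width: 0.0846
finger_force: 0.0
t 17.4 q [-1.01  1.16  0.43  0.84 -0.12  1.93 -1.16] p [0.5005 0.4176 0.1655] rpy [-3.135  0.782  1.088] F [ 0.5 -0.7 -1. ] w 0.0846 ff 0.0
shift [-0.274   0.1005 -0.0027]
turn [0.3518 0.4641 0.5941]
mug 2148 0.09114346534914208 [0.47315579 0.35902818]
```

```bash
echo '[[[0.085,-0.055,0.01,-0.005,0.03,0.06,0.05],[0.085,-0.11,0.025,-0.005,0.1,0.13,0.15],[0.085,-0.165,0.045,-0.005,0.16,0.2,0.25],[0.085,-0.215,0.065,-0.004,0.22,0.29,0.36],[0.085,-0.26,0.085,-0.003,0.28,0.37,0.46]]]' > path.dat && python3 -m creep path.dat | sed -n 1,3p; python3 d.py .5415 -.087 .26 3.1416 0 1.5
```

```text
clock: 18.12
position: [0.4905, 0.2136, 0.3533]
tool_rot: [3.117, 0.392, 0.534]
t 18.12 q [-0.9   0.57  0.61  1.4  -0.2   1.65 -1.32] p [0.4905 0.2136 0.3533] rpy [3.117 0.392 0.534] F [0.8 0.8 1.4] w 0.0848 ff 0.0
shift [-0.0652  0.2815  0.1349]
turn [-0.1668  0.3722 -0.9483]
```

```bash
python3 - <<'E'
from h import *
for n in('scene','side','wrist'):
    p,d=grab_frame(n); P=cloud(n,d); hsv=cv2.cvtColor(p,cv2.COLOR_BGR2HSV); q=P[(d>0)]; q=q[np.hypot(q[:,0]-.47,q[:,1]-.357)<.09]
    t=q[(q[:,2]>.079)&(q[:,2]<.095)]
    if len(t)<30: print(n,len(t)); continue
    A=np.c_[t[:,:2]-t[:,:2].mean(0),np.ones(len(t))]; s=np.linalg.lstsq(A,t[:,2],rcond=None)[0]
    print(n,len(t),fitr(t[:,:2],.0335,(.47,.357)),'rim plane slope',s.round(3))
E
```

```text
scene 108 [0.4694816  0.35895016] rim plane slope [-0.008 -0.012  0.084]
side 80 [0.47002616 0.35625709] rim plane slope [0.002 0.    0.083]
wrist 393 [0.46668087 0.36023889] rim plane slope [-0.001 -0.005  0.082]
```

```bash
echo '[[[0.085,-0.01,0.045,0.01,-0.028,0.062,-0.16],[0.085,-0.02,0.095,0.025,-0.055,0.124,-0.32],[0.085,-0.03,0.145,0.05,-0.083,0.186,-0.475],[0.085,-0.045,0.195,0.08,-0.11,0.248,-0.63],[0.085,-0.055,0.245,0.11,-0.14,0.31,-0.79]]]' > path.dat && python3 -m creep path.dat | sed -n 1,3p; python3 d.py .5415 -.087 .25 3.1416 0 1.9
```

```text
clock: 18.9
position: [0.539, -0.0396, 0.2783]
tool_rot: [-3.115, 0.072, 1.339]
t 18.9 q [-0.42  0.39  0.47  1.75 -0.12  1.08 -0.15] p [ 0.539  -0.0396  0.2783] rpy [-3.115  0.072  1.339] F [ 1.1 -0.2 -0.3] w 0.0846 ff 0.0
shift [-0.0434  0.0141  0.0312]
turn [-0.0461  0.0628 -0.5617]
```

```bash
echo '[[[0.055,-0.014,0.005,0.01,-0.015,0.02,-0.18],[0.055,-0.029,0.01,0.02,-0.03,0.042,-0.37],[0.055,-0.0434,0.014,0.031,-0.046,0.063,-0.56],[0.055,-0.0434,0.014,0.031,-0.046,0.063,-0.56]]]' > path.dat && python3 -m creep path.dat | sed -n 1,5p; python3 d.py .5415 -.087 .20 3.1416 0 1.9; python3 - <<'E'
from h import *
for n in('wrist','side','scene'):
    p,d=grab_frame(n); P=cloud(n,d); hsv=cv2.cvtColor(p,cv2.COLOR_BGR2HSV); ok=d>0
    np.savez('k_'+n+'.npz',p=p,d=d,P=P)
    k=P[ok&(abs(P[...,2]-.15)<.008)&(np.hypot(P[...,0]-.5415,P[...,1]+.087)<.024)]
    if len(k)>15: print(n,'knob',len(k),k.mean(0),fitr(k[:,:2],.0155,(.5415,-.087)) )
    g=cv2.inRange(hsv,(45,90,15),(85,255,255))>0
    r=P[ok&g&(P[...,2]>.100)&(P[...,2]<.114)&(np.hypot(P[...,0]-.625,P[...,1]+.08)<.08)]
    if len(r)>20: print(n,'pot',len(r),fitr(r[:,:2],.048,(.625,-.08)))
E
```

```text
clock: 19.4
position: [0.5406, -0.0871, 0.2501]
tool_rot: [-3.139, 0.0, 1.891]
force: [0.2, 0.9, 0.1]
grip_width: 0.0551
t 19.4 q [-0.19  0.39  0.32  1.8  -0.14  0.98  0.51] p [ 0.5406 -0.0871  0.2501] rpy [-3.139  0.     1.891] F [0.2 0.9 0.1] w 0.0551 ff 0.0
shift [-0.0002  0.001   0.0501]
turn [-0.003   0.     -0.0092]
wrist knob 1108 [ 0.54153672 -0.08389453  0.15195487] [ 0.5423747  -0.08629114]
wrist pot 1251 [ 0.62573046 -0.07961916]
side knob 124 [ 0.54105139 -0.08969496  0.15077614] [ 0.54163956 -0.08619149]
side pot 186 [ 0.62580875 -0.08263293]
scene knob 72 [ 0.543296   -0.08170211  0.15033362] [ 0.54091307 -0.08547572]
scene pot 170 [ 0.62622212 -0.07843159]
```

```bash
echo '[[[0.055,-0.0005,-0.001,0.04,-0.003,0,-0.009],[0.055,-0.0008,-0.001,0.08,-0.003,0,-0.009],[0.055,-0.0008,-0.001,0.11,-0.003,0,-0.009],[0.055,-0.0008,-0.001,0.128,-0.003,0,-0.009],[0.055,-0.0008,-0.001,0.133,-0.003,0,-0.009]]]' > path.dat && python3 -m creep path.dat 45| sed -n 1,5p; python3 d.py .5417 -.0862 .117
```

```text
clock: 20.18
position: [0.5398, -0.0864, 0.1169]
tool_rot: [3.141, 0.0, 1.9]
force: [-0.3, 0.7, 0.3]
grip_width: 0.055
t 20.18 q [-0.13  0.57  0.26  1.92 -0.22  0.68  0.58] p [ 0.5398 -0.0864  0.1169] rpy [3.141 0.    1.9  ] F [-0.3  0.7  0.3] w 0.055 ff 0.0
shift [-0.0004  0.0018 -0.0001]
```

```bash
echo '[[[0.055,-0.0004,0.0018,0,0,0,0],[0.02,-0.0004,0.0018,0,0,0,0],[0.02,-0.0004,0.0018,0,0,0,0],[0.02,-0.0004,0.0018,0,0,0,0],[0.02,-0.0004,0.0018,0,0,0,0]]]' > path.dat && python3 -m creep path.dat 45| sed -n 1,6p; python3 d.py
```

```text
clock: 20.8
position: [0.5427, -0.0871, 0.1186]
tool_rot: [3.138, 0.001, 1.9]
force: [2.7, 3.1, 7.4]
grip_width: 0.0307
finger_force: 44.4
t 20.8 q [-0.13  0.57  0.26  1.91 -0.22  0.68  0.58] p [ 0.5427 -0.0871  0.1186] rpy [3.138e+00 1.000e-03 1.900e+00] F [2.7 3.1 7.4] w 0.0307 ff 44.4
```

```bash
echo '[[[0.02,0,0,0,0,0,0.015],[0.02,0,0,0,0,0,0.045],[0.02,0,0,0,0,0,0.085],[0.02,0,0,0,0,0,0.13],[0.02,0,0,0,0,0,0.175]]]' > path.dat && python3 -m creep path.dat | sed -n 2,6p; echo '[[[0.02,0,0,0,0,0,0.045],[0.02,0,0,0,0,0,0.09],[0.02,0,0,0,0,0,0.135],[0.02,0,0,0,0,0,0.18],[0.02,0,0,0,0,0,0.22]]]' > path.dat && python3 -m creep path.dat | sed -n 2,6p; python3 d.py;  python3 - <<'E'
from h import *
for n in('side','scene'):
    p,d=grab_frame(n); P=cloud(n,d); hsv=cv2.cvtColor(p,cv2.COLOR_BGR2HSV); ok=d>0
    g=cv2.inRange(hsv,(45,90,15),(85,255,255))>0
    r=P[ok&g&(P[...,2]>.100)&(P[...,2]<.114)&(np.hypot(P[...,0]-.5417,P[...,1]+.0862)<.15)]
    c=fitr(r[:,:2],.048,r[:,:2].mean(0)); v=c-[.5417,-.0862]; print(n,len(r),c,np.degrees(np.arctan2(v[1],v[0])),np.hypot(*v))
E
```

```text
position: [0.5426, -0.0871, 0.1186]
tool_rot: [3.138, 0.0, 1.724]
force: [1.4, 2.9, 7.7]
grip_width: 0.0309
finger_force: 44.5
position: [0.5424, -0.0871, 0.1186]
tool_rot: [3.138, -0.001, 1.504]
force: [0.4, 2.4, 8.6]
grip_width: 0.031
finger_force: 44.6
t 22.05 q [-0.21  0.59  0.37  1.91 -0.31  0.69  0.28] p [ 0.5424 -0.0871  0.1186] rpy [ 3.138e+00 -1.000e-03  1.504e+00] F [0.4 2.4 8.6] w 0.031 ff 44.6
side 208 [ 0.62162761 -0.11586731] -20.3637781248751 0.08525592445661265
scene 157 [ 0.62130172 -0.11244808] -18.249589687592593 0.08381763405248373
```

```bash
for i in 1; do echo '[[[0.02,0,0,0,0,0,0.03],[0.02,0,0,0,0,0,0.075],[0.02,0,0,0,0,0,0.12],[0.02,0,0,0,0,0,0.165],[0.02,0,0,0,0,0,0.21]]]' > path.dat && python3 -m creep path.dat | sed -n 2,4p; echo '[[[0.02,0,0,0,0,0,0.045],[0.02,0,0,0,0,0,0.09],[0.02,0,0,0,0,0,0.135],[0.02,0,0,0,0,0,0.18],[0.02,0,0,0,0,0,0.225]]]' > path.dat && python3 -m creep path.dat | sed -n 2,4p;  echo '[[[0.02,0,0,0,0,0,0.045],[0.02,0,0,0,0,0,0.09],[0.02,0,0,0,0,0,0.135],[0.02,0,0,0,0,0,0.18],[0.02,0,0,0,0,0,0.225]]]' > path.dat && python3 -m creep path.dat | sed -n 2,4p; echo '[[[0.02,0,0,0,0,0,0.045],[0.02,0,0,0,0,0,0.09],[0.02,0,0,0,0,0,0.125],[0.02,0,0,0,0,0,0.15],[0.02,0,0,0,0,0,0.165]]]' > path.dat && python3 -m creep path.dat | sed -n 2,4p; echo '[[[0.02,0,0,0,0,0,0.02],[0.02,0,0,0,0,0,0.04],[0.02,0,0,0,0,0,0.05],[0.02,0,0,0,0,0,0.05],[0.02,0,0,0,0,0,0.05]]]' > path.dat && python3 -m creep path.dat ; done; python3 d.py
```

```text
position: [0.5423, -0.0871, 0.1186]
tool_rot: [3.139, -0.001, 1.294]
force: [-1.4, 1.6, 10.7]
position: [0.5421, -0.0871, 0.1186]
tool_rot: [3.139, -0.002, 1.069]
force: [-3.6, 3.4, 12.7]
position: [0.542, -0.087, 0.1186]
tool_rot: [3.14, -0.002, 0.844]
force: [-3.4, 4.0, 13.0]
position: [0.5419, -0.0869, 0.1186]
tool_rot: [3.141, -0.003, 0.68]
force: [-4.8, 3.9, 14.4]
clock: 25.28
position: [0.5419, -0.0868, 0.1186]
tool_rot: [3.141, -0.003, 0.63]
force: [-4.7, 5.0, 14.8]
grip_width: 0.0308
finger_force: 45.2
t 25.27 q [-0.37  0.64  0.6   1.92 -0.53  0.74 -0.39] p [ 0.5419 -0.0868  0.1186] rpy [ 3.141e+00 -3.000e-03  6.300e-01] F [-4.7  5.  14.8] w 0.0308 ff 45.2
```

```bash
python3 - <<'E'
from h import *
def ang(v): return np.degrees(np.arctan2(v[1],v[0]))
for n in('side','scene','wrist'):
    p,d=grab_frame(n); P=cloud(n,d); hsv=cv2.cvtColor(p,cv2.COLOR_BGR2HSV); ok=d>0
    ax=np.array([.5417,-.0862]); R2=np.hypot(P[...,0]-ax[0],P[...,1]-ax[1])
    g=cv2.inRange(hsv,(45,90,15),(85,255,255))>0
    r=P[ok&g&(P[...,2]>.100)&(P[...,2]<.114)&(R2<.15)]
    if len(r)>30: c=fitr(r[:,:2],.048,r[:,:2].mean(0)); print(n,'pot',len(r),c,ang(c-ax),np.hypot(*(c-ax)))
    b=cv2.inRange(hsv,(85,80,25),(115,255,255))>0
    s=P[ok&b&(R2>.165)&(R2<.23)&(P[...,2]<.03)&(P[...,1]<-.2)]
    # spout side edges: fit rectangle of points flattened
    if len(s)>30:
        m=cv2.minAreaRect(s[:,:2].astype(np.float32)); e=s[:,:2].mean(0); print(n,'spout',len(s),e,ang(e-ax),'rect',m)
    if n=='side':
        msk=(ok&b&(R2>.165)&(R2<.23)&(P[...,1]<-.2)).astype(np.uint8); ct=max(cv2.findContours(msk,0,1)[0],key=cv2.contourArea)[:,0]
        w=np.array([ray(n,*q,.010)[:2] for q in ct]); m=cv2.minAreaRect(w.astype(np.float32)); print('  ray rect',m,ang(np.array(m[0])-ax),'mean',ang(w.mean(0)-ax))
        gm=(g&(R2<.16)).astype(np.uint8); gc=max(cv2.findContours(gm,0,1)[0],key=cv2.contourArea)[:,0]
        w=np.array([ray(n,*q,.108)[:2] for q in gc]); c=r[:,:2].mean(0)
        for i in range(5):
            k=w[abs(np.hypot(*(w-c).T)-.05)<.005]; c=fitr(k,.05,c)
        print('  rim ray',len(k),c,ang(c-ax),np.hypot(*(c-ax)))
    cv2.imwrite(f'e_{n}.png',p)
a=cv2.imread('e_side.png')[190:345,210:350]; cv2.imwrite('pics/end.png',cv2.resize(a,None,fx=4,fy=4,interpolation=cv2.INTER_CUBIC)[:600,:800])
E
```

```text
side pot 221 [ 0.5717312  -0.16724236] -69.66721745258639 0.08642763911911613
side spout 387 [ 0.59930476 -0.26326994] -71.9791481085972 rect ((0.5973940491676331, -0.26426392793655396), (0.057283833622932434, 0.04595089703798294), 18.51055335998535)
  ray rect ((0.5993638634681702, -0.2608270049095154), (0.05685599520802498, 0.04690339416265488), 17.86924934387207) -71.72617735219066 mean -72.01861914025572
  rim ray 80 [ 0.57164523 -0.16844818] -69.99425188079564 0.08752988022684524
scene pot 94 [ 0.57137138 -0.16295467] -68.86478079702768 0.08229016338572877
scene spout 91 [ 0.60382511 -0.26327268] -70.66682016788029 rect ((0.5992323160171509, -0.26457035541534424), (0.06138637661933899, 0.03933156654238701), 27.284839630126953)
wrist pot 2353 [ 0.57110965 -0.16415979] -69.33145236014686 0.08332260396158384
```

View pics/end.png

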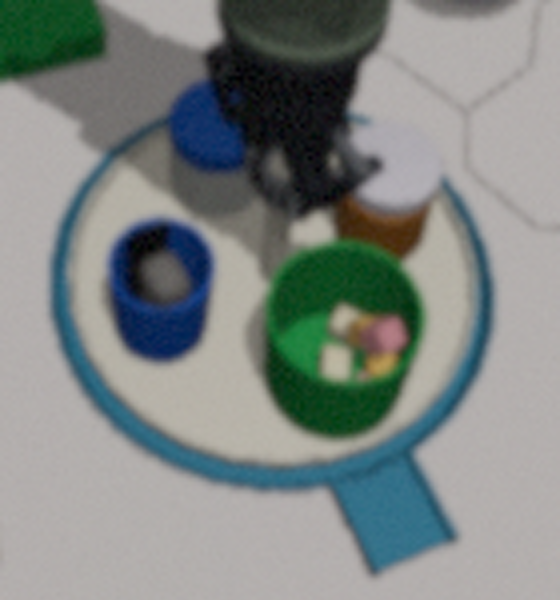

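The side crop shows the pot with its soap at (345,340), just short of the spout line through (395,510). The measured pot angle is about −69.5° and the spout about −71.8°, so I'll turn 2.3° further.

```bash
echo '[[[0.02,0,0,0,0,0,0.01],[0.02,0,0,0,0,0,0.02],[0.02,0,0,0,0,0,0.032],[0.02,0,0,0,0,0,0.04],[0.02,0,0,0,0,0,0.04]]]' > path.dat && python3 -m creep path.dat | sed -n 2,4p;  echo '[[[0.02,0,0,0,0,0,0],[0.02,0,0,0,0,0,0],[0.02,0,0,0,0,0,0],[0.02,0,0,0,0,0,0]]]' > path.dat && python3 -m creep path.dat; python3 - <<'E'
from h import *
def ang(v): return np.degrees(np.arctan2(v[1],v[0]))
ax=np.array([.5417,-.0862])
for k in range(2):
  for n in('side','scene','wrist'):
    p,d=grab_frame(n); P=cloud(n,d); hsv=cv2.cvtColor(p,cv2.COLOR_BGR2HSV); ok=d>0
    R2=np.hypot(P[...,0]-ax[0],P[...,1]-ax[1])
    g=cv2.inRange(hsv,(45,90,15),(85,255,255))>0
    r=P[ok&g&(P[...,2]>.100)&(P[...,2]<.114)&(R2<.15)]
    c=fitr(r[:,:2],.048,r[:,:2].mean(0)); print(n,'pot',len(r),c,ang(c-ax),np.hypot(*(c-ax)))
    if n=='side':
        gm=(g&(R2<.16)).astype(np.uint8); gc=max(cv2.findContours(gm,0,1)[0],key=cv2.contourArea)[:,0]
        w=np.array([ray(n,*q,.108)[:2] for q in gc])
        for i in range(5):
            q=w[abs(np.hypot(*(w-c).T)-.05)<.005]; c=fitr(q,.05,c)
        print('  rim ray',len(q),c,ang(c-ax),np.hypot(*(c-ax)))
    if n=='scene' and k==0:
        q=P[ok]
        for nm,c0,h in(('mug',(.469,.357),.085),('bowl',(.735,.195),.048)):
            t=q[(abs(q[:,2]-h)<.008)&(np.hypot(q[:,0]-c0[0],q[:,1]-c0[1])<.09)]; print(nm,len(t),circ(t[:,:2]))
E
```

```text
position: [0.5418, -0.0868, 0.1186]
tool_rot: [3.141, -0.003, 0.59]
force: [-4.2, 5.1, 15.0]
clock: 26.55
position: [0.5418, -0.0868, 0.1186]
tool_rot: [3.141, -0.003, 0.59]
force: [-5.9, 5.2, 15.7]
grip_width: 0.0312
finger_force: 45.2
side pot 229 [ 0.56847579 -0.16826889] -71.93056879310168 0.08632639092972733
  rim ray 84 [ 0.56831198 -0.16951692] -72.28616899484226 0.08746374709107513
scene pot 103 [ 0.56810707 -0.16446864] -71.35610900129626 0.08260334775234358
mug 132 (array([0.46958526, 0.35930089]), np.float64(0.033239821116565434))
bowl 247 (array([0.73531606, 0.1902194 ]), np.float64(0.0610821610445775))
wrist pot 2349 [ 0.56798266 -0.16526719] -71.61272095568874 0.08332105606251282
side pot 230 [ 0.56851333 -0.16827848] -71.90886640419342 0.08634715930133037
  rim ray 83 [ 0.56837509 -0.16944953] -72.23333044324978 0.08741878701401506
scene pot 101 [ 0.56796574 -0.1643561 ] -71.4241673975301 0.08245159247994899
wrist pot 2357 [ 0.56798045 -0.16524898] -71.61021223073998 0.08330307954897176
```

The green pot now sits at −71.7° against the spout's −71.8°. The knob is gripped at 45 N, the empty mug stands upright, and all six pieces are in the pot.

```bash
python3 -c "
from workcell import job; print(job.job_done())"
```

```text
the job is handed in; nothing more can be done
None
```

I handed the job in at about 27 s: all six soap ends are in the green pot, the empty mug stands upright on the ledge, and the pot faces the spout to within about 0.5° by my measurements, with the knob still gripped at 45 N.

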